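Hang the strainer gate on the filter box and shut it

ROBOT

A 6-joint arm with a two-finger parallel gripper is mounted at the origin on the work surface. World frame = base frame: x ahead of the robot, y to its left, z up, the work surface at z = 0. Lengths are in m, angles in rad, forces in N, time in s.
With the tool pointing down it reaches from about 0.3 to 0.775 m from the base axis. Payload 14.6 kg.
Tool frame: the origin (TCP) lies at the very end of the fingers, on their centre line; the grasp point (between the pads) lies 19 mm behind it; y points along the fingers, z is the direction in which the jaws open and shut, and the axes are right-handed (so a half turn about y gives the same grasp; the last joint's range is limited). The gripper opens to 94 mm and grips with 3 to 60 N. Pads are 16 mm wide; open, the fingers measure 119 mm over their backs; the gripper's body (75 mm by 177 mm) begins 78 mm behind the grasp point.
Start: joints at [-1.411, 0.3, 1.521, -0, 1.321, -0.067], TCP at [0.124, -0.536, 0.205] pointing down, gripper open.
Joint ranges: [-3.03, 3.03], [-0.79, 2.21], [0.23, 2.52], [-1.04, 4.18], [0, 3.07], [-2.55, 2.55]. Speed limits (rad/s): [2.22, 2.22, 2.57, 3.14, 3.14, 3.14].

INTERFACE

Orientations are given as [roll, pitch, yaw] about the fixed x, y, z axes, in that order (R = Rz(yaw) Ry(pitch) Rx(roll)).
In Python, from station import get_obs, camera, job gives the robot as it stands.
- The arm moves only by the tool step_arm, never from a script. Its argument "targets" is a list of rows, each a list of 6 numbers: the shift along the tool's x, y, z in mm, then the turn, a rotation vector about the tool's x, y, z in degrees. In form: [[dx, dy, dz, rx, ry, rz], ...]. A call has 1 to 12 rows; each row shifts and turns the commanded pose from where the row before left it, along the tool's axes as they then stand; what a row does not reach is not made up. A row lasts 1/8 s, in which the tool goes at most 62.5 mm and 10.7 degrees, less where a joint would pass 70% of its speed; a pose out of reach is approached as far as the arm can. A call is refused whole if a number of a shift passes 62.5 or a number of a turn 10.7, either way. A call with a gripper value outside its range is refused whole. "gripper" is the opening, from -1 (shut) to 1 (fully open), set as the call begins (left out, the last holds). The fingers move at their own pace and stop on an object; "squeeze" is the grip in N (left out, the last holds). Time passes only in rows, so rows that do not move let the fingers close. It gives the time, the measured TCP pose, the force and the opening at its end, in the units of the state.
- get_obs(): the state, without advancing time (a new reading comes with each control period).
- camera(name): name is "scene" or "top" or "wrist"; returns a dict with "pixels" (384x512x3 uint8, red, green, blue), "intrinsics" (3x3 intrinsics, pixels), "R" (3x3) and "t" (3): a world point X has camera coordinates R X + t; the wrist camera has in their place "tool_from_camera" (4x4, takes a point from camera to tool coordinates, whose origin is the TCP and whose axes are the tool frame's). Camera axes: x right, y down, z forward; pixel columns grow to the right and rows downward; lengths in m; the calibration is good to about 2 mm. A picture is of the moment at which its call begins: read the wrist's pose just before it. There is no depth.
- job.hand_in(): hands the job in, once; it reports no verdict.
The state is a dict: "time_s": time; "qpos": joint angles; "joint_vel": joint speeds; "tau": joint torques, N m; "ee_pos": TCP position; "eef_rot": TCP orientation; "force": force on the tool from outside, world axes, zero at the start; "moment": the same for the moment, N m; "grip_width": finger opening in m.
Only numpy, scipy, OpenCV 4.12 (cv2) and the standard library are available. Lean on these libraries where they do the work, as an engineer would, in place of code of your own. Each camera call takes 0.05 s, during which the arm holds its last target.

TASK

Take the white strainer gate out of its drip rack and hang it on the open filter box: with the gate standing well open, lower both hinge sockets gently over the two upright pins until it is fully down. Then let go, swing the gate shut against its stop under the keeper and leave it there, without forcing anything or disturbing the other things on the bench.

Things in the scene. Friction and masses are not known exactly. Their poses are not given: they have to be found in the camera images.
- gate: White slatted gate leaf, two grey hinge sockets at one end, about 250 g (may vary by a quarter). Origin: on the hinge axis (common axis of both socket holes) at the level of the leaf's underside; z up, x along the leaf away from the hinge, y normal to it. Leaf: x 16 to 130 mm, y -5 to 5, z 0 to 140. Centre of mass near x 66 mm. It starts upright in the rack's slot.
- gate_grip (a point): Middle of the gate's solid top rail (gate x 60, y 0, z 124 mm), a good place to pinch from above across the 10 mm thickness; the rail spans x 16 to 130, z 108 to 140 mm.
- gate_low (a point): Centre of the lower socket's underside, on the hinge axis (gate x 0, y 0, z 14 mm). The socket is a block 22 x 22 mm, 16 mm high (gate z 14 to 30), with a vertical through hole of 10.5 mm.
- gate_up (a point): Centre of the upper socket's underside, on the hinge axis (gate x 0, y 0, z 94 mm); the same block and hole as the lower (gate z 94 to 110).
- gate_tip (a point): Centre of the free end of the gate's top rail (gate x 130, y 0, z 124 mm).
- rack: Black drip rack fixed to the bench, 90 x 90 mm; origin: centre of its underside. The gate stands in its slot along the rack's x: 12 mm wide, 34 mm deep, open at both ends, floor 8 mm above the bench; the two cheeks are 36 mm over both in y, top 42 mm above the bench. Lift the gate straight up.
- box: Filter box fixed to the bench, open at its top and front (its +x side), with green glass walls. Origin: centre of the underside, z up. Base 5 mm thick, x -85 to 57 (to 100 under the hinge post), y -120 to 125 mm; walls on the other three sides (x -85 to 50, y -93 to 93) to z 136. Hinge post (column top z 119) at the front's +y end, stop and keeper at its -y end.
- box_hinge (a point): Lower shoulder, NOMINAL hinge axis (box x 75, y 75, z 26 mm); axes as box. The post was clamped by hand: the real axis of both pins is upright and rigid but lies up to 7 mm off along box x and up to 7 mm along box y, differently every time; this is not measured: find it by feel or sight. Hung, the sockets' undersides rest on the shoulders: gate underside 12 mm above the bench.
- box_hinge_up (a point): Upper shoulder, NOMINAL axis (80 mm above box_hinge; the same unmeasured error). On each shoulder (disc 18 mm wide, 10 mm thick) stands a steel pin 8 mm thick, 16 mm tall, flat top with 1 mm rounded rim: tops at z 42 and 122, met by both sockets at once. Bring the gate in sideways from the front, raised 17 mm or more, lower socket between the pins. Column 16 mm square, 27 mm to +y of the axis.
- box_stop (a point): Point on the stop's face (box x 69, y -55, z 130 mm), which looks to box +x and spans y -85 to -35. The shut gate's inner face rests on it, the gate lying along box -y from the hinge, mid-plane at box x 74 mm by the tip. A hung gate turns freely on its greased pins (opening to box +x), sags 3 to 4 mm, leans a little, may spring back some mm; shut it by pushing its outer face.
- box_keeper (a point): Centre of the keeper's underside (box x 73, y -61, z 158 mm): a plate 6 mm thick, x 57 to 89, y -85 to -37. The hung gate swings in under it with 6 mm to spare, but cannot be lifted or lowered there: hang the gate open. A cheek beside it has its inner face at y -71 mm.
- jar: Low jar with blue lid, 60 mm across, 70 mm high, beside the rack. Bystander. Origin: centre of underside.
- dropper: Small black bottle, 36 mm across, 110 mm high, behind the box (its -x side). Bystander. Origin: centre of underside.
- bottle: White bottle, 70 mm across, 190 mm high. Bystander. Origin: centre of underside.
- cup: Clear plastic cup, 72 mm across, 90 mm high. Bystander. Origin: centre of underside.
- kit: White test kit case, 75 x 45 x 30 mm. Bystander. Origin: centre of underside.
- elbow: Grey pipe elbow, legs 45 mm, 32 mm thick. Bystander. Origin: underside of the bend.
Mind the look-alikes: they are no part of the job. Several things have the shape of the gate; the one meant has the colours described above.

How it is judged:
By the outcome, as a careful person would: the job done as asked, in the order asked, and still so for the second after the job is handed in, with the robot touching nothing.
It also fails if it takes over 72 s, if anything falls off the work surface, if the arm or the gripper's body presses on something with over 40 N, if the wrist force passes 120 N, or if a joint passes its speed limit or range.

## Working session

There is one attempt and no reset: what is moved stays moved. The work goes in short steps, Python scripts to look and compute and a tool call to move; the robot and the scene stay as the last step left them, time stands still between calls to the robot, and variables do not carry over. Pictures are saved under pics/ and viewed, and the job is handed in when it is done.

Besides the shell and the picture viewer there is one more tool, called in YAML: its name, and indented under it one key for each argument. step_arm: Moves the arm, as the interface text tells. Its arguments: {"type":"object","properties":{"targets":{"type":"array","items":{"type":"array","items":{"type":"number"}}},"gripper":{"type":"number"},"squeeze":{"type":"number"}},"required":["targets"]}

```bash
ls; mkdir -p pics; python3 - <<'E'
from station import get_obs,camera
import cv2,numpy as np,json
o=get_obs();print(o)
for n in ["scene","top","wrist"]:
    c=camera(n);cv2.imwrite(f"pics/{n}0.png",c["pixels"][:,:,::-1])
    print(n,{k:np.round(v,4).tolist() for k,v in c.items() if k!="pixels"})
E
```

```text
pics
{'time_s': 0.0, 'qpos': array([-1.41062209e+00,  3.00478184e-01,  1.52155578e+00,  1.53507993e-06,
        1.32070002e+00, -6.66048622e-02]), 'joint_vel': array([-0.00144401, -0.00060775,  0.00099542, -0.00073455, -0.00113572,
       -0.00080244]), 'tau': array([ 1.24827537e-03, -5.31802011e+01, -3.52735913e+01,  7.09236693e-02,
        2.43535725e-02, -1.13077563e-04]), 'ee_pos': array([ 0.12361669, -0.53566882,  0.20489315]), 'eef_rot': array([-1.57193503e+00,  7.74459740e-05, -2.91481398e+00]), 'force': array([ 0.46090936, -0.40811104, -0.36967259]), 'moment': array([ 0.00399393, -0.04836361, -0.04341074]), 'grip_width': 0.09382111475477592}
scene {'intrinsics': [[441.8809, 0.0, 249.5181], [0.0, 441.8809, 193.7305], [0.0, 0.0, 1.0]], 'R': [[0.4342, 0.9008, 0.0059], [0.5521, -0.2609, -0.7919], [-0.7118, 0.3471, -0.6106]], 't': [-0.2906, -0.1864, 1.7449]}
top {'intrinsics': [[389.8755, 0.0, 255.7051], [0.0, 389.8755, 189.3411], [0.0, 0.0, 1.0]], 'R': [[0.0497, -0.9988, 0.0026], [-0.9781, -0.0492, -0.2024], [0.2022, 0.0076, -0.9793]], 't': [0.0502, 0.5325, 1.0175]}
wrist {'intrinsics': [[291.2894, 0.0, 256.5981], [0.0, 291.2894, 190.1822], [0.0, 0.0, 1.0]], 'tool_from_camera': [[0.0003, 0.9568, 0.2908, -0.0851], [-0.0013, -0.2908, 0.9568, -0.1779], [1.0, -0.0007, 0.0011, -0.0003], [0.0, 0.0, 0.0, 1.0]]}
```

View pics/scene0.png

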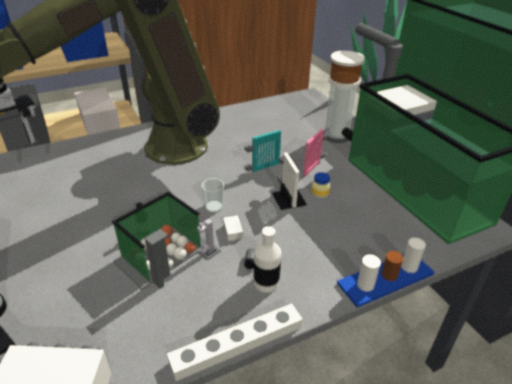

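View pics/top0.png

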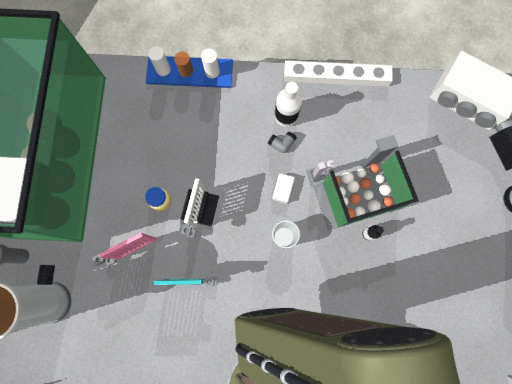

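View pics/wrist0.png

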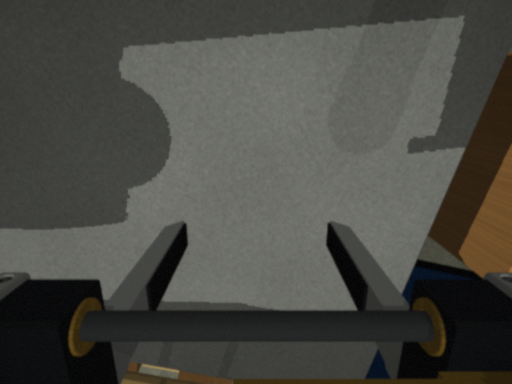

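```bash
cat > h.py <<'E'
import numpy as np,cv2
from station import get_obs,camera
from scipy.spatial.transform import Rotation as Ro
C={"scene":(np.array([[441.8809,0,249.5181],[0,441.8809,193.7305],[0,0,1]]),None,None)}
def proj(c,P):
    P=np.atleast_2d(P);q=P@np.array(c["R"]).T+np.array(c["t"]);u=q@np.array(c["intrinsics"]).T
    return u[:,:2]/u[:,2:]
def ray(c,px):
    d=np.linalg.inv(c["intrinsics"])@np.array([px[0],px[1],1.]);R=np.array(c["R"]);return -R.T@np.array(c["t"]),R.T@d
def atz(c,px,z):
    o,d=ray(c,px);return o+d*(z-o[2])/d[2]
def wristcam():
    o=get_obs();c=camera("wrist");T=np.eye(4);T[:3,:3]=Ro.from_euler("xyz",o["eef_rot"]).as_matrix();T[:3,3]=o["ee_pos"]
    W=np.linalg.inv(T@np.array(c["tool_from_camera"]));c["R"]=W[:3,:3];c["t"]=W[:3,3];return c
def crop(c,x0,y0,x1,y1,f,name):
    im=cv2.resize(c["pixels"][y0:y1,x0:x1,::-1],None,fx=f,fy=f,interpolation=cv2.INTER_CUBIC);cv2.imwrite("pics/"+name,im)
E
python3 - <<'E'
from h import *
import pickle
c=camera("top");s=camera("scene");pickle.dump((c,s),open("cs.pkl","wb"))
crop(c,300,120,430,250,6,"tbox.png");crop(c,140,165,250,250,7,"tgate.png")
crop(s,105,180,245,300,5.5,"sbox.png");crop(s,240,120,340,220,6,"sgate.png")
E
```

```text
(no output)
```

View pics/tbox.png

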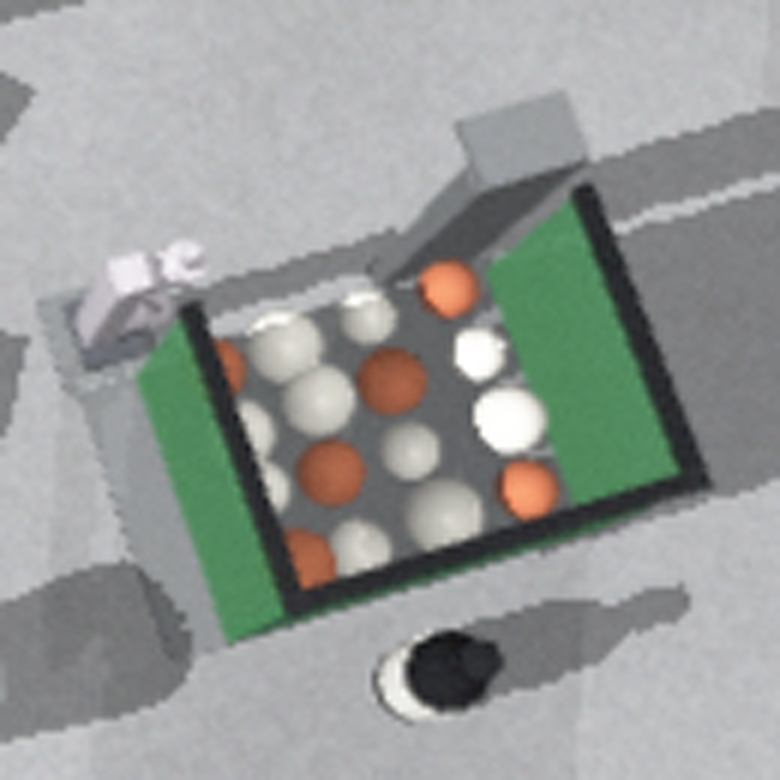

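View pics/tgate.png

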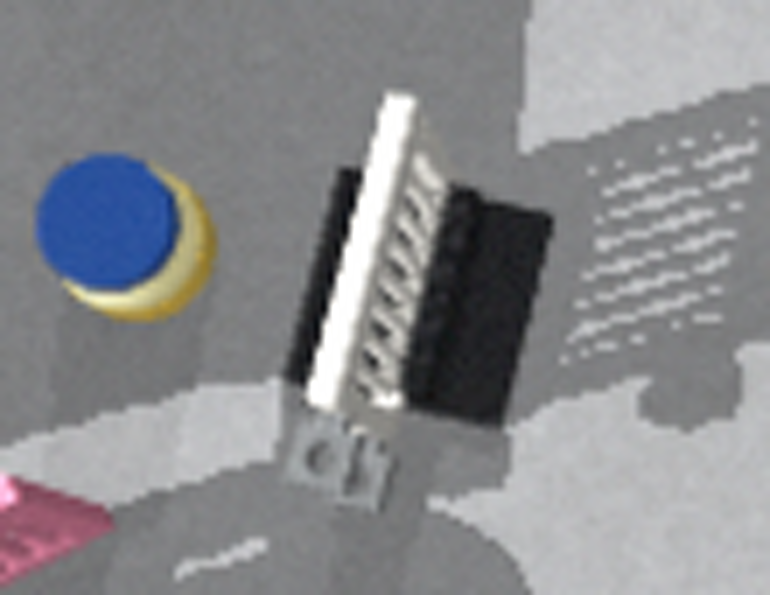

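View pics/sbox.png

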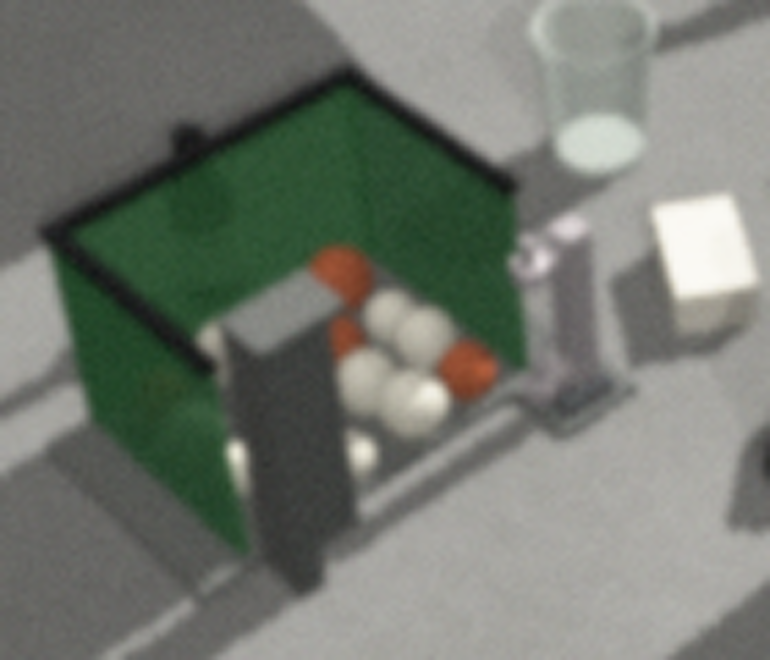

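View pics/sgate.png

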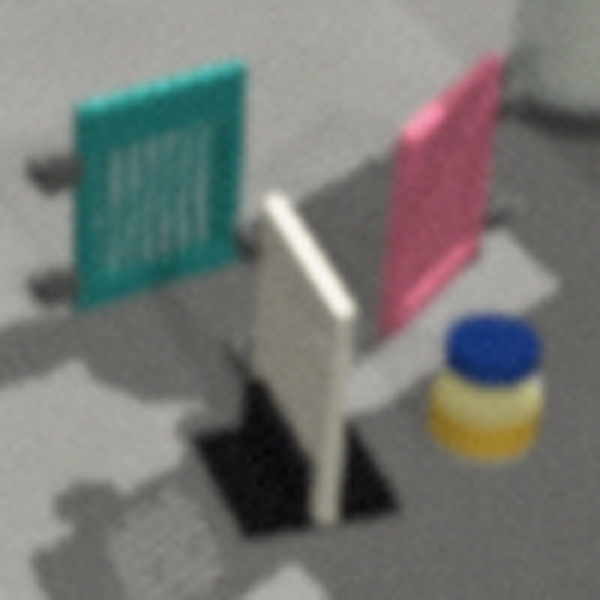

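```bash
cat > fit.py <<'E'
from h import *
import pickle
from scipy.optimize import least_squares
c,s=pickle.load(open("cs.pkl","rb"))
def pose(p,L):
    L=np.atleast_2d(L);a=p[2];R=np.array([[np.cos(a),-np.sin(a),0],[np.sin(a),np.cos(a),0],[0,0,1]])
    return L@R.T+[p[0],p[1],0]
def fit(L,obs,p0):
    def f(p):
        r=[]
        for (cam,l,px) in obs: r+=list((proj(cam,pose(p,l))[0]-px))
        return r
    r=least_squares(f,p0,loss="soft_l1");print(np.round(r.x,4),np.round(r.fun.reshape(-1,2),1).tolist());return r.x
T=lambda x,y:(300+(x-2.5)/6,120+(y-2.5)/6)
S=lambda x,y:(105+(x-2.5)/5.5,180+(y-2.5)/5.5)
box=fit(0,[(c,(.05,.093,.136),T(190,303)),(c,(-.085,.093,.136),T(290,612)),(c,(-.085,-.093,.136),T(708,485)),(c,(.05,-.093,.136),T(586,184)),
 (s,(.05,.093,.136),S(518,183)),(s,(-.085,.093,.136),S(348,68)),(s,(-.085,-.093,.136),S(42,235)),(s,(.05,-.093,.136),S(212,372))],[.5,-.2,.3])
G=lambda x,y:(140+(x-3)/7,165+(y-3)/7)
H=lambda x,y:(240+(x-2.5)/6,120+(y-2.5)/6)
gate=fit(0,[(c,(.13,.005,.148),G(387,93)),(c,(.13,-.005,.148),G(416,98)),(c,(.016,.005,.148),G(307,398)),(c,(.016,-.005,.148),G(340,408)),(c,(0,0,.118),G(322,457)),
 (s,(.13,-.005,.148),H(332,318)),(s,(.13,.005,.148),H(355,305)),(s,(.016,0,.148),H(275,198))],[.4,.2,.3])
print("post col base obs");
if __name__=="__main__":
  for n,L in dict(nomU=(.075,.075,.122),colTop=(.075,.102,.119),stop=(.069,-.055,.13)).items():
    w=pose(box,L);print(n,w,proj(c,w),proj(s,w))
  for n,L in dict(grip=(.06,0,.132),tip=(.13,0,.132),ax=(0,0,0)).items(): print(n,pose(gate,L))
E
python3 fit.py
```

```text
[ 0.5569 -0.2159  0.3521] [[-1.3, 0.2], [0.1, -1.2], [-0.4, -1.8], [0.3, -0.6], [-0.8, -0.7], [-0.1, -0.6], [-0.1, -1.0], [-1.6, -1.1]]
[ 0.4035  0.2475 -0.1699] [[0.1, -0.3], [-0.2, -0.1], [-0.0, 0.2], [-0.8, -0.4], [0.2, -0.2], [0.1, -1.1], [-0.6, 0.6], [-1.3, -0.5]]
post col base obs
nomU [[ 0.60144255 -0.11961364  0.122     ]] [[332.20174327 160.82420243]] [[199.27488324 223.27052572]]
colTop [[ 0.59213129 -0.09426999  0.119     ]] [[322.25338219 164.09509794]] [[206.79619201 219.44987292]]
stop [[ 0.64064263 -0.24370777  0.13      ]] [[380.49008193 147.83579736]] [[158.67861197 243.99454071]]
grip [[0.46265836 0.23739151 0.132     ]]
tip [[0.53165098 0.22555856 0.132     ]]
ax [[0.40352183 0.24753404 0.        ]]
```

```bash
cat > plan.py <<'E'
from h import *
def plan(target,yaw=None,vmax=55,start=None,turn=None,smax=10.5):
    """rows to target pos (m), keeping tool vertical-ish; yaw target by turning 'turn' deg about world z"""
    o=get_obs()
    p=np.array(o["ee_pos"])if start is None else np.array(start[0]); R=Ro.from_euler("xyz",o["eef_rot"] if start is None else start[1])
    Rt=Ro.from_euler("xyz",[-np.pi/2,0,yaw]) if yaw is not None else R
    y0=R.as_euler("xyz")[2]
    if yaw is None: yaw=y0;
    if turn is None: turn=(np.degrees(yaw-y0)+180)%360-180
    D=np.array(target)-p
    n=int(max(1,np.ceil(np.linalg.norm(D)*1000/vmax),np.ceil(abs(turn)/smax)))
    rows=[];Rd=R;pd=p.copy()
    for i in range(n):
        f=(i+1)/n
        f=f
        pt=p+D*f
        sh=np.round(Rd.as_matrix().T@(pt-pd)*1000,1)
        Rg=Ro.from_euler("z",turn*f-turn,degrees=True)*Rt
        rv=np.round(np.degrees((Rd.inv()*Rg).as_rotvec()),1)
        pd=pd+Rd.as_matrix()@(sh/1000);Rd=Rd*Ro.from_rotvec(np.radians(rv))
        rows.append([float(x) for x in sh]+[float(x) for x in rv])
    print(n,"rows");
    for k in range(0,n,12): print(str(rows[k:k+12]).replace(" ",""))
    print("end",np.round(pd,4),np.round(Rd.as_euler("xyz"),4))
E
python3 - <<'E'
from plan import *
plan([.6577,-.099,.21],.352,turn=np.degrees(.352+2.915))
E
```

```text
18 rows
[[-34.4,-0.3,-17.0,0.0,-10.4,-0.0],[-36.8,-0.2,-10.5,0.0,-10.4,-0.0],[-38.2,-0.3,-3.6,0.0,-10.4,-0.0],[-38.2,-0.2,3.2,0.0,-10.4,-0.0],[-36.9,-0.3,10.2,0.0,-10.4,-0.0],[-34.6,-0.2,16.6,0.0,-10.4,-0.0],[-30.9,-0.3,22.6,0.0,-10.4,-0.0],[-26.4,-0.3,27.8,0.0,-10.4,-0.0],[-21.0,-0.2,32.1,-0.0,-10.4,-0.0],[-14.7,-0.3,35.4,-0.0,-10.4,-0.0],[-8.2,-0.2,37.4,-0.0,-10.4,-0.0],[-1.3,-0.3,38.3,-0.0,-10.4,-0.0]]
[[5.7,-0.2,37.9,-0.0,-10.4,-0.0],[12.5,-0.3,36.3,-0.0,-10.4,-0.0],[18.7,-0.3,33.4,-0.0,-10.4,-0.0],[24.5,-0.2,29.5,-0.0,-10.4,-0.0],[29.4,-0.3,24.6,-0.0,-10.4,-0.0],[33.4,-0.2,18.8,-0.0,-10.4,0.0]]
end [ 0.6577 -0.099   0.21  ] [-1.5703e+00 -1.0000e-04  3.5240e-01]
```

step_arm:
  targets:
    - [-34.4,-0.3,-17.0,0.0,-10.4,0]
    - [-36.8,-0.2,-10.5,0.0,-10.4,0]
    - [-38.2,-0.3,-3.6,0.0,-10.4,0]
    - [-38.2,-0.2,3.2,0.0,-10.4,0]
    - [-36.9,-0.3,10.2,0.0,-10.4,0]
    - [-34.6,-0.2,16.6,0.0,-10.4,0]
    - [-30.9,-0.3,22.6,0.0,-10.4,0]
    - [-26.4,-0.3,27.8,0.0,-10.4,0]
    - [-21.0,-0.2,32.1,0,-10.4,0]
    - [-14.7,-0.3,35.4,0,-10.4,0]
    - [-8.2,-0.2,37.4,0,-10.4,0]
    - [-1.3,-0.3,38.3,0,-10.4,0]

```text
time_s: 1.75
ee_pos: [0.4805, -0.2437, 0.2085]
eef_rot: [-1.571, 0.0, -0.731]
force: [-0.3, -0.6, -0.2]
grip_width: 0.0942
```

step_arm:
  targets:
    - [5.7,-0.2,37.9,0,-10.4,0]
    - [12.5,-0.3,36.3,0,-10.4,0]
    - [18.7,-0.3,33.4,0,-10.4,0]
    - [24.5,-0.2,29.5,0,-10.4,0]
    - [29.4,-0.3,24.6,0,-10.4,0]
    - [33.4,-0.2,18.8,0,-10.4,0]
    - [0,0,0,0,0,0]

```text
time_s: 2.62
ee_pos: [0.6587, -0.0974, 0.209]
eef_rot: [-1.57, 0.001, 0.356]
force: [-0.4, -0.1, -0.5]
grip_width: 0.0936
```

```bash
python3 - <<'E'
from h import *
import pickle
c=wristcam();pickle.dump(c,open("w1.pkl","wb"));o=get_obs()
print(o["time_s"],o["ee_pos"],o["eef_rot"],o["qpos"])
crop(c,0,0,512,384,1.5,"w1.png")
E
```

```text
2.675 [ 0.65786538 -0.09849429  0.20923836] [-1.57027416e+00  9.62689231e-04  3.52595207e-01] [-2.03636758e-01  5.62990093e-01  1.14120815e+00 -6.54119789e-05
  1.43848767e+00 -2.12701938e+00]
```

View pics/w1.png

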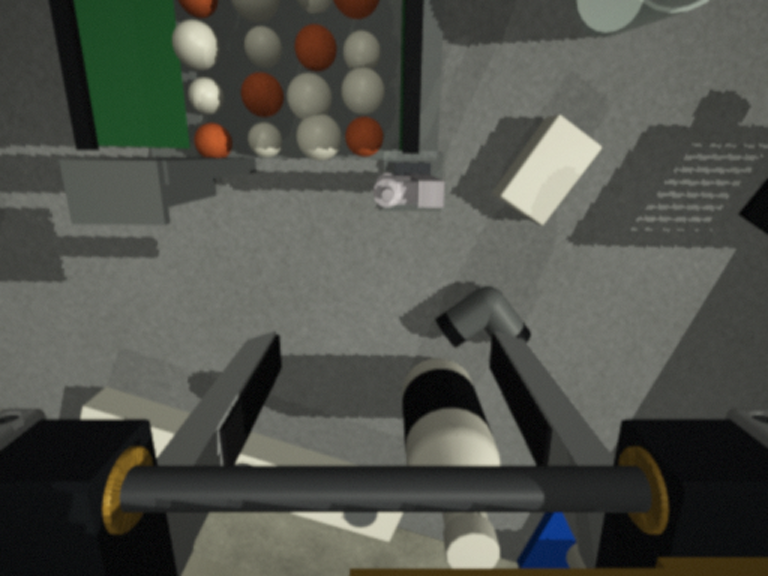

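```bash
python3 - <<'E'
from fit import *
w=pickle.load(open("w1.pkl","rb"))
crop(w,235,95,310,150,10,"w1c.png")
print("bottle base",atz(c,(287,124),0),"elbow",atz(c,(282,145),0.01), "bottle top", atz(c,(291,88),.19))
for z in (.122,.042): print(z,proj(w,pose(box,(.075,.075,z))))
E
```

```text
[ 0.5569 -0.2159  0.3521] [[-1.3, 0.2], [0.1, -1.2], [-0.4, -1.8], [0.3, -0.6], [-0.8, -0.7], [-0.1, -0.6], [-0.1, -1.0], [-1.6, -1.1]]
[ 0.4035  0.2475 -0.1699] [[0.1, -0.3], [-0.2, -0.1], [-0.0, 0.2], [-0.8, -0.4], [0.2, -0.2], [0.1, -1.1], [-0.6, 0.6], [-1.3, -0.5]]
post col base obs
bottle base [ 0.7449637  -0.00651916  0.        ] elbow [0.67513351 0.00663605 0.01      ] bottle top [ 7.67398296e-01 -4.63780309e-04  1.90000000e-01]
0.122 [[255.62832652 129.59281218]]
0.042 [[255.87757707 123.49521289]]
```

View pics/w1c.png

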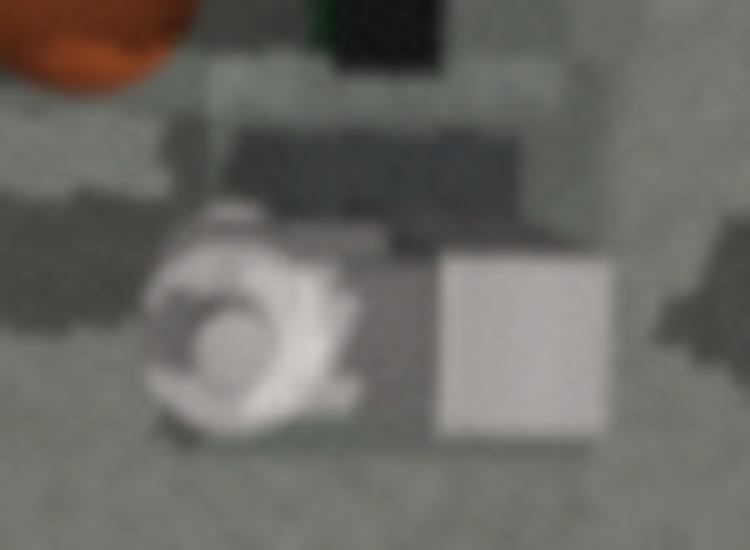

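```bash
python3 - <<'E'
from fit import *
w=pickle.load(open("w1.pkl","rb"))
P=atz(w,(258.05,129.55),.122);print(P)
q=proj(w,P)[0]
a=-box[2];d=P-pose(box,(.075,.075,.122))[0];print("offset box frame",np.cos(a)*d[0]-np.sin(a)*d[1],np.sin(a)*d[0]+np.cos(a)*d[1])
print("col",atz(w,(235+52.05,95+33.85),.119), pose(box,(.075,.102,.119)))
from plan import plan
g=pose(gate,(.06,0,.132))[0];print(g)
plan([g[0],g[1],.235],-.17)
E
```

```text
[ 0.5569 -0.2159  0.3521] [[-1.3, 0.2], [0.1, -1.2], [-0.4, -1.8], [0.3, -0.6], [-0.8, -0.7], [-0.1, -0.6], [-0.1, -1.0], [-1.6, -1.1]]
[ 0.4035  0.2475 -0.1699] [[0.1, -0.3], [-0.2, -0.1], [-0.0, 0.2], [-0.8, -0.4], [0.2, -0.2], [0.1, -1.1], [-0.6, 0.6], [-1.3, -0.5]]
post col base obs
[ 0.6006524 -0.1175976  0.122    ]
offset box frame -4.642794184036084e-05 0.0021648514989472114
col [ 0.59117317 -0.09315565  0.119     ] [[ 0.59213129 -0.09426999  0.119     ]]
[0.46265836 0.23739151 0.132     ]
8 rows
[[-8.4,-3.2,47.8,-0.0,3.7,-0.1],[-11.5,-3.2,47.2,-0.0,3.8,0.0],[-14.5,-3.2,46.3,-0.0,3.7,0.0],[-17.6,-3.2,45.3,-0.0,3.8,0.0],[-20.5,-3.2,44.1,-0.0,3.7,0.0],[-23.3,-3.2,42.6,-0.0,3.8,0.0],[-26.0,-3.2,41.0,-0.0,3.7,0.0],[-28.7,-3.2,39.2,-0.0,3.7,0.0]]
end [0.4626 0.2374 0.235 ] [-1.570e+00 -4.000e-04 -1.693e-01]
```

step_arm:
  targets:
    - [-8.4,-3.2,47.8,0,3.7,0]
    - [-11.5,-3.2,47.2,0,3.8,0]
    - [-14.5,-3.2,46.3,0,3.7,0]
    - [-17.6,-3.2,45.3,0,3.8,0]
    - [-20.5,-3.2,44.1,0,3.7,0]
    - [-23.3,-3.2,42.6,0,3.8,0]
    - [-26.0,-3.2,41.0,0,3.7,0]
    - [-28.7,-3.2,39.2,0,3.7,0]
    - [0,0,0,0,0,0]

```text
time_s: 3.8
ee_pos: [0.4612, 0.238, 0.2362]
eef_rot: [-1.57, -0.001, -0.17]
force: [0.3, -0.3, -0.8]
grip_width: 0.094
```

```bash
python3 - <<'E'
from fit import *
c=wristcam();pickle.dump(c,open("w2.pkl","wb"));o=get_obs()
print(o["time_s"],o["ee_pos"],o["eef_rot"],o["qpos"])
for L in [(0,0,.118),(.016,.005,.148),(.016,-.005,.148),(.13,.005,.148),(.13,-.005,.148)]: print(proj(c,pose(gate,L))*1.5)
crop(c,0,0,512,384,1.5,"w2.png")
E
```

```text
[ 0.5569 -0.2159  0.3521] [[-1.3, 0.2], [0.1, -1.2], [-0.4, -1.8], [0.3, -0.6], [-0.8, -0.7], [-0.1, -0.6], [-0.1, -1.0], [-1.6, -1.1]]
[ 0.4035  0.2475 -0.1699] [[0.1, -0.3], [-0.2, -0.1], [-0.0, 0.2], [-0.8, -0.4], [0.2, -0.2], [0.1, -1.1], [-0.6, 0.6], [-1.3, -0.5]]
post col base obs
3.85 [0.46200082 0.2367963  0.23594866] [-1.57065990e+00 -6.37685582e-04 -1.69387678e-01] [ 4.03195642e-01  2.07661698e-01  1.56479259e+00 -2.35640645e-04
  1.36852848e+00 -9.98165783e-01]
[[384.55842802 194.44056629]]
[[392.66203874 225.53456446]]
[[376.29128258 225.53344849]]
[[391.82532306 391.08865366]]
[[377.25610322 391.08165979]]
```

View pics/w2.png

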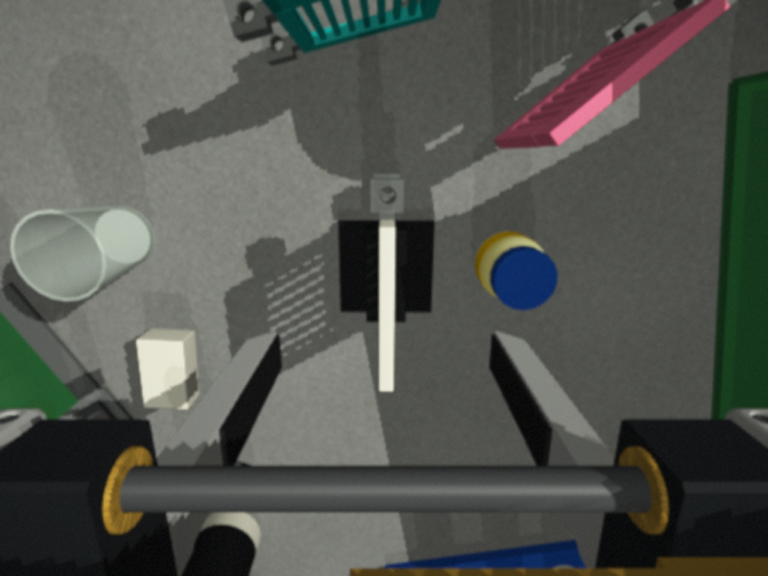

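step_arm:
  targets:
    - [0.8,25,1.2,0,0,0]
    - [0,30,0,0,0,0]
    - [0,30,0,0,0,0]
    - [0,25,0,0,0,0]
    - [0,13,0,0,0,0]
    - [0,0,0,0,0,0]
    - [0,0,0,0,0,0]

```text
time_s: 4.72
ee_pos: [0.4641, 0.2377, 0.1136]
eef_rot: [-1.57, -0.001, -0.17]
force: [0.9, -0.4, 0.2]
grip_width: 0.094
```

step_arm:
  targets:
    - [0,0,0,0,0,0]
    - [0,0,0,0,0,0]
    - [0,0,0,0,0,0]
    - [0,0,0,0,0,0]
    - [0,0,0,0,0,0]
    - [0,0,0,0,0,0]
    - [0,0,0,0,0,0]
    - [0,0,0,0,0,0]
  gripper: -1
  squeeze: 30

```text
time_s: 5.72
ee_pos: [0.4635, 0.2379, 0.1126]
eef_rot: [-1.571, 0.0, -0.169]
force: [0.3, 0.0, 0.6]
grip_width: 0.0175
```

step_arm:
  targets:
    - [0,0,0,0,0,0]
    - [0,0,0,0,0,0]
    - [0,0,0,0,0,0]

```text
time_s: 6.1
ee_pos: [0.4635, 0.2379, 0.1126]
eef_rot: [-1.571, -0.0, -0.169]
force: [-1.3, -1.0, -0.8]
grip_width: 0.0098
```

step_arm:
  targets:
    - [0,-6,0,0,0,0]
    - [0,-12,0,0,0,0]
    - [0,-20,0,0,0,0]
    - [0,-25,0,0,0,0]
    - [0,-25,0,0,0,0]
    - [0,-12,0,0,0,0]
    - [0,0,0,0,0,0]

```text
time_s: 6.98
ee_pos: [0.4637, 0.238, 0.2132]
eef_rot: [-1.57, -0.001, -0.169]
force: [0.1, 0.0, -3.4]
grip_width: 0.0097
```

```bash
python3 - <<'E'
from fit import *
w=wristcam();pickle.dump(w,open("w3.pkl","wb"));o=get_obs()
print(o["time_s"],o["ee_pos"],o["eef_rot"],o["force"],o["moment"],o["grip_width"])
crop(w,0,0,512,384,1.5,"w3.png");crop(w,220,90,290,170,9,"w3c.png")
E
```

```text
[ 0.5569 -0.2159  0.3521] [[-1.3, 0.2], [0.1, -1.2], [-0.4, -1.8], [0.3, -0.6], [-0.8, -0.7], [-0.1, -0.6], [-0.1, -1.0], [-1.6, -1.1]]
[ 0.4035  0.2475 -0.1699] [[0.1, -0.3], [-0.2, -0.1], [-0.0, 0.2], [-0.8, -0.4], [0.2, -0.2], [0.1, -1.1], [-0.6, 0.6], [-1.3, -0.5]]
post col base obs
7.025 [0.46338939 0.23783948 0.21230986] [-1.57092228e+00  2.26952941e-04 -1.69381303e-01] [ 0.11938652  0.41487798 -2.8829655 ] [ 0.0088343  -0.14042728  0.01379087] 0.009632535781719373
```

View pics/w3.png

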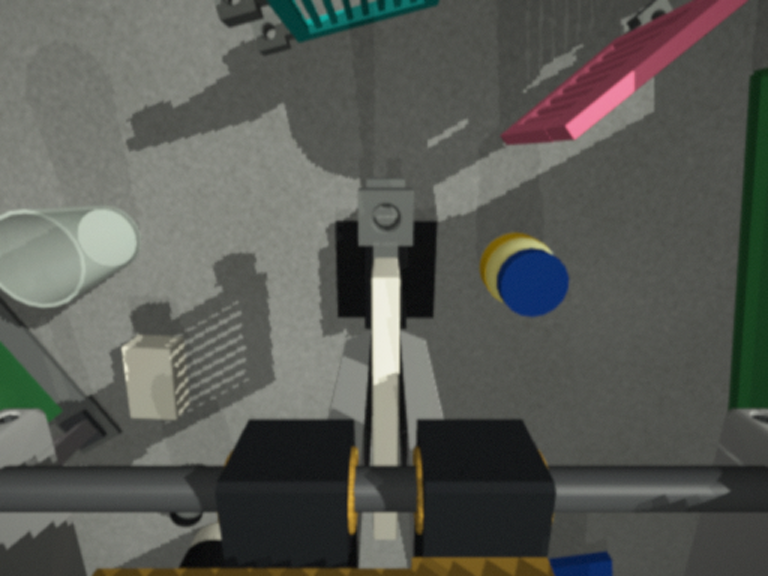

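View pics/w3c.png

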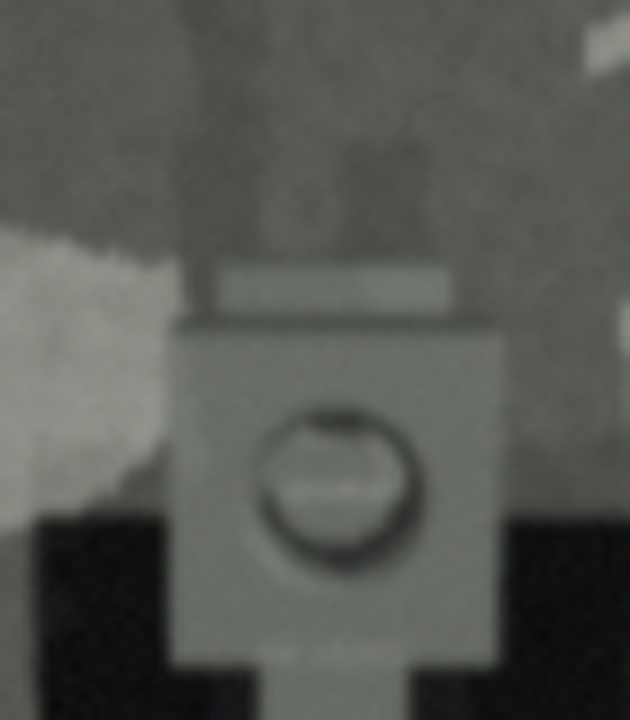

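```bash
python3 - <<'E'
from fit import *
from plan import plan
w=pickle.load(open("w3.pkl","rb"));o=get_obs();p=o["ee_pos"];R=Ro.from_euler("xyz",o["eef_rot"]).as_matrix()
h=atz(w,(257.0,144.2),p[2]+.0054);t=R.T@(h-p);print("hole tool",t)
P=np.array([.60065,-.1176])
yaw=.1;d=np.array([np.cos(yaw),np.sin(yaw)]);T=P+d*(-t[0]+.045)
print(T);plan([T[0],T[1],.212],yaw)
E
```

```text
[ 0.5569 -0.2159  0.3521] [[-1.3, 0.2], [0.1, -1.2], [-0.4, -1.8], [0.3, -0.6], [-0.8, -0.7], [-0.1, -0.6], [-0.1, -1.0], [-1.6, -1.1]]
[ 0.4035  0.2475 -0.1699] [[0.1, -0.3], [-0.2, -0.1], [-0.0, 0.2], [-0.8, -0.4], [0.2, -0.2], [0.1, -1.1], [-0.6, 0.6], [-1.3, -0.5]]
post col base obs
hole tool [-0.06062131 -0.0053863   0.00045879]
[ 0.70574364 -0.10705546]
8 rows
[[37.1,0.0,-37.4,0.0,-1.9,-0.0],[35.9,0.1,-38.6,0.0,-2.0,-0.0],[34.5,0.0,-39.8,0.0,-1.9,-0.0],[33.2,0.0,-41.0,0.0,-1.9,-0.0],[31.7,0.1,-42.0,0.0,-1.9,-0.0],[30.4,0.0,-43.0,0.0,-2.0,-0.0],[28.9,0.0,-44.1,0.0,-1.9,-0.0],[27.3,0.1,-45.1,0.0,-1.9,-0.0]]
end [ 0.7057 -0.1071  0.212 ] [-1.5709e+00  3.0000e-04  9.9400e-02]
```

```bash
python3 - <<'E'
from plan import plan
plan([.7057,-.1071,.212],.1,vmax=36)
E
```

```text
12 rows
[[24.7,0.0,-24.9,0.0,-1.3,-0.0],[24.2,0.0,-25.5,0.0,-1.3,-0.0],[23.6,0.1,-26.0,0.0,-1.3,-0.0],[23.0,-0.0,-26.6,0.0,-1.2,-0.0],[22.4,0.0,-27.0,0.0,-1.3,-0.0],[21.9,0.0,-27.6,0.0,-1.3,-0.0],[21.2,0.1,-28.0,0.0,-1.3,-0.0],[20.5,-0.0,-28.5,0.0,-1.3,-0.0],[19.9,0.0,-28.9,0.0,-1.3,-0.0],[19.2,0.0,-29.4,0.0,-1.3,-0.0],[18.6,0.1,-29.9,0.0,-1.2,-0.0],[17.9,-0.0,-30.2,0.0,-1.3,-0.0]]
end [ 0.7057 -0.1071  0.212 ] [-1.5709e+00  3.0000e-04  9.9400e-02]
```

step_arm:
  targets:
    - [24.7,0,-24.9,0,-1.3,0]
    - [24.2,0,-25.5,0,-1.3,0]
    - [23.6,0,-26.0,0,-1.3,0]
    - [23.0,0,-26.6,0,-1.2,0]
    - [22.4,0,-27.0,0,-1.3,0]
    - [21.9,0,-27.6,0,-1.3,0]
    - [21.2,0,-28.0,0,-1.3,0]
    - [20.5,0,-28.5,0,-1.3,0]
    - [19.9,0,-28.9,0,-1.3,0]
    - [19.2,0,-29.4,0,-1.3,0]
    - [18.6,0,-29.9,0,-1.2,0]
    - [17.9,0,-30.2,0,-1.3,0]

```text
time_s: 8.52
ee_pos: [0.7061, -0.108, 0.2109]
eef_rot: [-1.57, 0.002, 0.1]
force: [1.0, 1.3, -2.8]
grip_width: 0.0098
```

step_arm:
  targets:
    - [0,10,0,0,0,0]
    - [0,20,0,0,0,0]
    - [0,20,0,0,0,0]
    - [0,15,0,0,0,0]
    - [0,5,0,0,0,0]
    - [0,0,0,0,0,0]
    - [0,0,0,0,0,0]

```text
time_s: 9.4
ee_pos: [0.7061, -0.1071, 0.1435]
eef_rot: [-1.571, -0.001, 0.099]
force: [-1.0, 0.6, -2.4]
grip_width: 0.0097
```

```bash
python3 - <<'E'
from fit import *
w=wristcam();pickle.dump(w,open("w4.pkl","wb"));o=get_obs()
print(o["time_s"],o["ee_pos"],o["eef_rot"],o["force"],o["moment"],o["grip_width"])
crop(w,0,0,512,384,1.5,"w4.png");crop(w,220,40,300,180,5.5,"w4c.png")
s=camera("scene");crop(s,105,150,265,300,5,"s4.png")
E
```

```text
[ 0.5569 -0.2159  0.3521] [[-1.3, 0.2], [0.1, -1.2], [-0.4, -1.8], [0.3, -0.6], [-0.8, -0.7], [-0.1, -0.6], [-0.1, -1.0], [-1.6, -1.1]]
[ 0.4035  0.2475 -0.1699] [[0.1, -0.3], [-0.2, -0.1], [-0.0, 0.2], [-0.8, -0.4], [0.2, -0.2], [0.1, -1.1], [-0.6, 0.6], [-1.3, -0.5]]
post col base obs
9.45 [ 0.70608701 -0.10709663  0.14350188] [-1.57114045e+00 -1.15106967e-03  9.93641198e-02] [ 0.70312775  0.50393872 -2.47288668] [ 0.13615115 -0.07692398  0.01419614] 0.009710800553037623
```

View pics/w4.png

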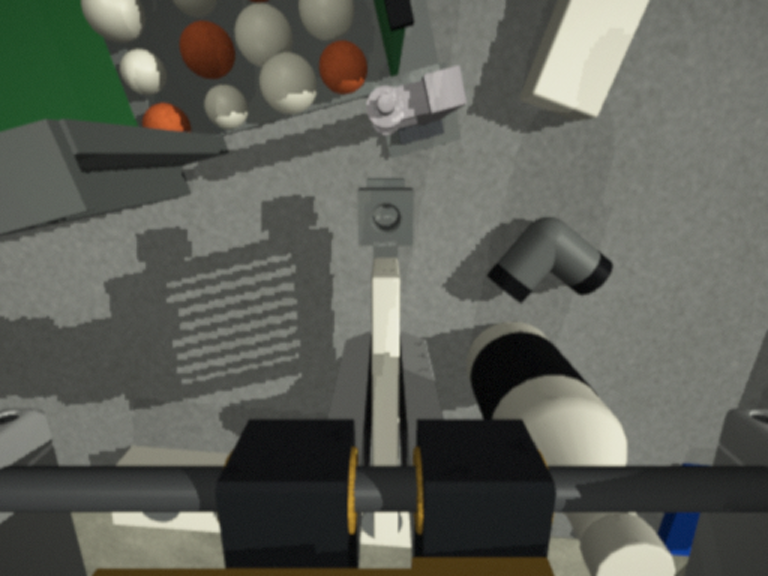

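View pics/w4c.png

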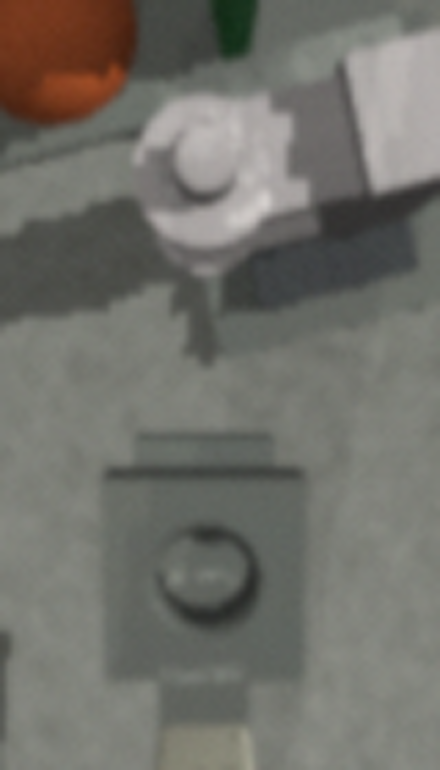

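View pics/s4.png

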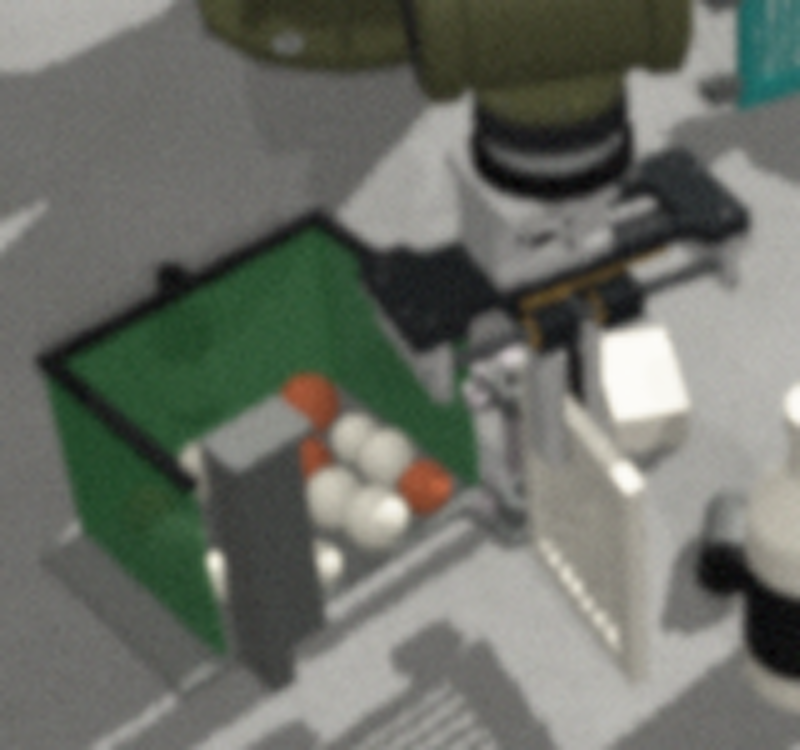

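```bash
python3 - <<'E'
from fit import *
w=pickle.load(open("w4.pkl","rb"));p=np.array([.706087,-.107097,.143502]);R=Ro.from_euler("xyz",[-1.57114,-.00115,.09936]).as_matrix()
h=atz(w,(257.2,144.0),p[2]+.0054);P=atz(w,(257.05,68.7),.122)
print(P,R.T@(h-p)*1e3,R.T@(P-p)*1e3, R.T@(P-h)*1e3)
E
```

```text
[ 0.5569 -0.2159  0.3521] [[-1.3, 0.2], [0.1, -1.2], [-0.4, -1.8], [0.3, -0.6], [-0.8, -0.7], [-0.1, -0.6], [-0.1, -1.0], [-1.6, -1.1]]
[ 0.4035  0.2475 -0.1699] [[0.1, -0.3], [-0.2, -0.1], [-0.0, 0.2], [-0.8, -0.4], [0.2, -0.2], [0.1, -1.1], [-0.6, 0.6], [-1.3, -0.5]]
post col base obs
[ 0.6015489  -0.11726363  0.122     ] [-61.06808549  -5.47035379   0.35371635] [-105.0556541    21.38111184    0.26068415] [-43.98756861  26.85146562  -0.09303221]
```

step_arm:
  targets:
    - [-10,0,0,0,0,0]
    - [-14,0,0,0,0,0]
    - [-12,0,0,0,0,0]
    - [-6,3,0,0,0,0]
    - [-2,2,0,0,0,0]
    - [0,0,0,0,0,0]
    - [0,0,0,0,0,0]

```text
time_s: 10.38
ee_pos: [0.6623, -0.1114, 0.1376]
eef_rot: [-1.571, -0.0, 0.1]
force: [-0.1, -0.2, -2.2]
grip_width: 0.0101
```

```bash
python3 - <<'E'
from fit import *
w=wristcam();pickle.dump(w,open("w5.pkl","wb"));o=get_obs()
print(o["time_s"],o["ee_pos"],o["eef_rot"],o["force"],o["moment"],o["grip_width"])
crop(w,220,80,300,180,6,"w5c.png")
E
```

```text
[ 0.5569 -0.2159  0.3521] [[-1.3, 0.2], [0.1, -1.2], [-0.4, -1.8], [0.3, -0.6], [-0.8, -0.7], [-0.1, -0.6], [-0.1, -1.0], [-1.6, -1.1]]
[ 0.4035  0.2475 -0.1699] [[0.1, -0.3], [-0.2, -0.1], [-0.0, 0.2], [-0.8, -0.4], [0.2, -0.2], [0.1, -1.1], [-0.6, 0.6], [-1.3, -0.5]]
post col base obs
10.425 [ 0.66227293 -0.11141723  0.13761282] [-1.57079693e+00 -8.96276772e-05  9.94555231e-02] [ 0.22577386  0.1521576  -3.52525034] [ 0.12733487 -0.08871518 -0.03757967] 0.009636764754474328
```

View pics/w5c.png

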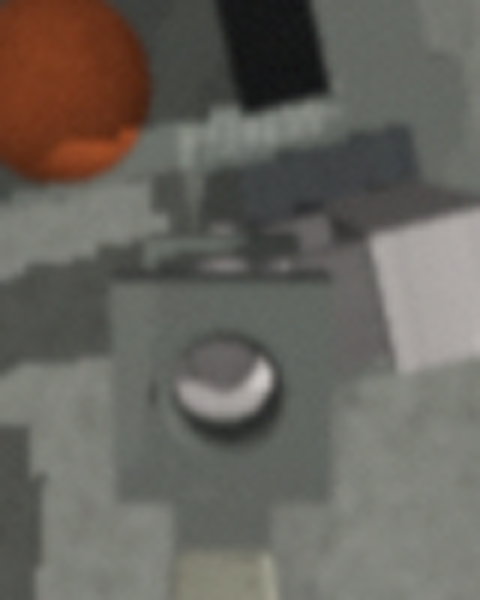

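```bash
cat > ov.py <<'E'
from fit import *
def ov(w,p,rot,rect,f,name,axis,pinoff=(0,0),pinz=.122):
    R=Ro.from_euler("xyz",rot).as_matrix();p=np.array(p)
    x0,y0,x1,y1=rect
    im=cv2.resize(w["pixels"][y0:y1,x0:x1,::-1],None,fx=f,fy=f,interpolation=cv2.INTER_CUBIC)
    th=np.linspace(0,2*np.pi,60)
    a=p+R@(np.array([axis[0],0,axis[1]])/1e3);gz=p[2]-.1046
    def ring(c,z,r,col):
        q=proj(w,np.c_[c[0]+r*np.cos(th),c[1]+r*np.sin(th),0*th+z])
        q=((q-[x0,y0])*f+(f-1)/2)
        cv2.polylines(im,[np.round(q*8).astype(np.int32)],True,col,1,cv2.LINE_AA,3)
    ring(a,gz+.110,.00525,(0,255,0));ring(a,gz+.094,.00525,(0,255,255))
    b=a+R@(np.array([pinoff[0],0,pinoff[1]])/1e3)
    ring(b,pinz,.004,(0,0,255));ring(b,pinz-.016,.009,(255,0,0))
    cv2.imwrite("pics/"+name,im)
E
python3 - <<'E'
from ov import *
w=pickle.load(open("w5.pkl","rb"))
ov(w,[.66227,-.11142,.13761],[-1.5708,0,.09946],(235,115,275,160),16,"o5.png",(-60.85,.4))
E
```

```text
[ 0.5569 -0.2159  0.3521] [[-1.3, 0.2], [0.1, -1.2], [-0.4, -1.8], [0.3, -0.6], [-0.8, -0.7], [-0.1, -0.6], [-0.1, -1.0], [-1.6, -1.1]]
[ 0.4035  0.2475 -0.1699] [[0.1, -0.3], [-0.2, -0.1], [-0.0, 0.2], [-0.8, -0.4], [0.2, -0.2], [0.1, -1.1], [-0.6, 0.6], [-1.3, -0.5]]
post col base obs
```

View pics/o5.png

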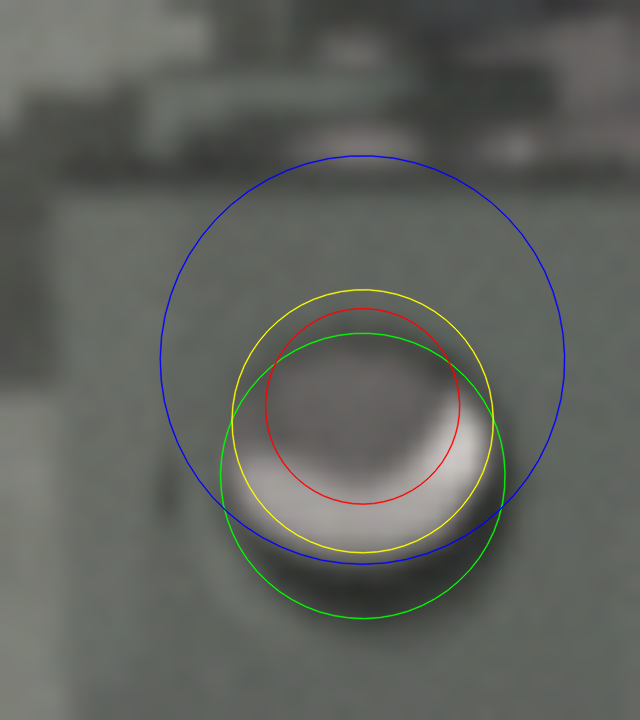

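step_arm:
  targets:
    - [-0.5,2,0,0,0,0]
    - [0,2,0,0,0,0]
    - [0,0,0,0,0,0]

```text
time_s: 10.8
ee_pos: [0.6615, -0.1115, 0.1334]
eef_rot: [-1.571, 0.0, 0.099]
force: [-0.5, -0.5, -2.7]
grip_width: 0.0097
```

```bash
python3 - <<'E'
from ov import *
w=wristcam();pickle.dump(w,open("w6.pkl","wb"));o=get_obs()
print(o["time_s"],o["ee_pos"],o["eef_rot"],o["force"],o["moment"],o["grip_width"])
ov(w,o["ee_pos"],o["eef_rot"],(235,115,275,160),16,"o6.png",(-60.85,.4))
E
```

```text
[ 0.5569 -0.2159  0.3521] [[-1.3, 0.2], [0.1, -1.2], [-0.4, -1.8], [0.3, -0.6], [-0.8, -0.7], [-0.1, -0.6], [-0.1, -1.0], [-1.6, -1.1]]
[ 0.4035  0.2475 -0.1699] [[0.1, -0.3], [-0.2, -0.1], [-0.0, 0.2], [-0.8, -0.4], [0.2, -0.2], [0.1, -1.1], [-0.6, 0.6], [-1.3, -0.5]]
post col base obs
10.85 [ 0.6615179  -0.11149664  0.1335258 ] [-1.57072887e+00  2.12138971e-04  9.93397691e-02] [-0.10977808  0.38772447 -1.9435593 ] [ 0.05515513 -0.12966523  0.00702069] 0.010008235924726678
```

View pics/o6.png

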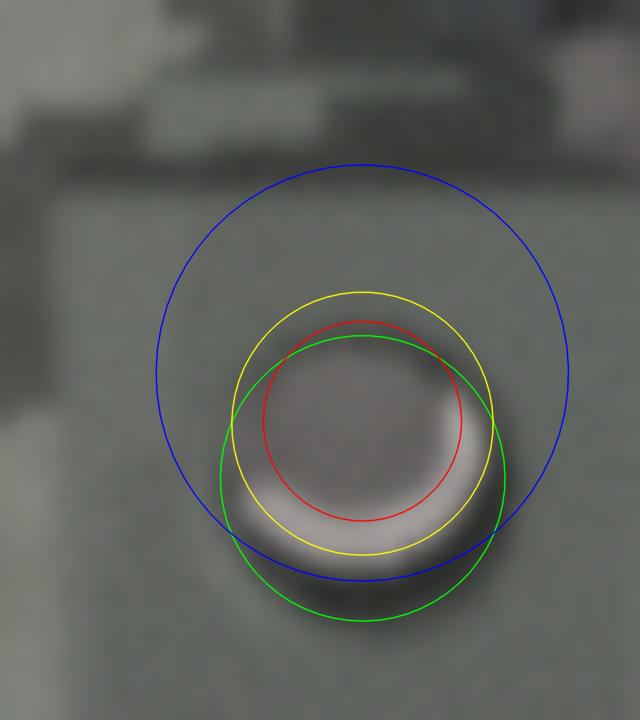

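step_arm:
  targets:
    - [-0.2,0,-0.4,0,0,0]
    - [0,1,0,0,0,0]
    - [0,1,0,0,0,0]
    - [0,1,0,0,0,0]
    - [0,0,0,0,0,0]

```text
time_s: 11.48
ee_pos: [0.6613, -0.1119, 0.1305]
eef_rot: [-1.571, 0.0, 0.099]
force: [-0.7, -0.4, -2.7]
grip_width: 0.01
```

step_arm:
  targets:
    - [0,1,0,0,0,0]
    - [0,1,0,0,0,0]
    - [0,1,0,0,0,0]
    - [0,0,0,0,0,0]

```text
time_s: 11.98
ee_pos: [0.6614, -0.1119, 0.1275]
eef_rot: [-1.571, 0.0, 0.099]
force: [0.6, 0.9, -2.8]
grip_width: 0.0099
```

```bash
python3 - <<'E'
from ov import *
w=wristcam();o=get_obs()
print(o["time_s"],o["ee_pos"],o["eef_rot"],o["force"],o["moment"],o["grip_width"])
ov(w,o["ee_pos"],o["eef_rot"],(235,115,275,160),16,"o7.png",(-60.85,.4))
E
```

```text
[ 0.5569 -0.2159  0.3521] [[-1.3, 0.2], [0.1, -1.2], [-0.4, -1.8], [0.3, -0.6], [-0.8, -0.7], [-0.1, -0.6], [-0.1, -1.0], [-1.6, -1.1]]
[ 0.4035  0.2475 -0.1699] [[0.1, -0.3], [-0.2, -0.1], [-0.0, 0.2], [-0.8, -0.4], [0.2, -0.2], [0.1, -1.1], [-0.6, 0.6], [-1.3, -0.5]]
post col base obs
12.025 [ 0.66138876 -0.11191059  0.12762738] [-1.57079589e+00  4.09244801e-05  9.93574863e-02] [ 0.42205924  0.72340502 -2.53510746] [ 0.03647831 -0.12070455 -0.03220833] 0.009521723843888821
```

View pics/o7.png

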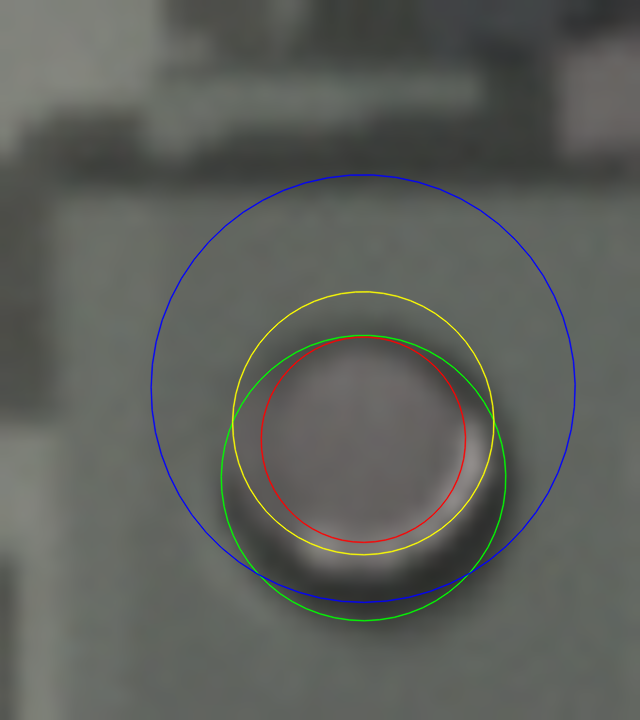

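step_arm:
  targets:
    - [0,1.2,0,0,0,0]
    - [0,1.2,0,0,0,0]
    - [0,1.2,0,0,0,0]
    - [0,1.2,0,0,0,0]
    - [0,1.2,0,0,0,0]
    - [0,0,0,0,0,0]

```text
time_s: 12.78
ee_pos: [0.6614, -0.1119, 0.1215]
eef_rot: [-1.571, 0.0, 0.099]
force: [-0.4, 0.0, -2.0]
grip_width: 0.0095
```

step_arm:
  targets:
    - [0,1,0,0,0,0]
    - [0,1,0,0,0,0]
    - [0,1,0,0,0,0]
    - [0,0,0,0,0,0]

```text
time_s: 13.28
ee_pos: [0.6614, -0.1119, 0.1185]
eef_rot: [-1.571, 0.0, 0.099]
force: [0.5, -0.4, -3.2]
grip_width: 0.0096
```

step_arm:
  targets:
    - [0,0.5,0,0,0,0]
    - [0,0.5,0,0,0,0]
    - [0,0.5,0,0,0,0]
    - [0,0,0,0,0,0]

```text
time_s: 13.78
ee_pos: [0.6614, -0.1119, 0.1171]
eef_rot: [-1.571, 0.0, 0.099]
force: [0.8, 0.5, -3.8]
grip_width: 0.01
```

step_arm:
  targets:
    - [0,0.3,0,0,0,0]
    - [0,0.3,0,0,0,0]
    - [0,0,0,0,0,0]

```text
time_s: 14.15
ee_pos: [0.6614, -0.1119, 0.1167]
eef_rot: [-1.571, -0.0, 0.099]
force: [0.4, 0.8, -0.5]
grip_width: 0.0094
```

step_arm:
  targets:
    - [0,0.3,0,0,0,0]
    - [0,0,0,0,0,0]

```text
time_s: 14.4
ee_pos: [0.6616, -0.1119, 0.1167]
eef_rot: [-1.571, -0.001, 0.099]
force: [-0.2, 0.5, 3.1]
grip_width: 0.01
```

step_arm:
  targets:
    - [0,0,0,0,0,0]
    - [0,0,0,0,0,0]
    - [0,0,0,0,0,0]
    - [0,0,0,0,0,0]
    - [0,0,0,0,0,0]
  gripper: -0.2

```text
time_s: 15.02
ee_pos: [0.6614, -0.1119, 0.1162]
eef_rot: [-1.571, 0.0, 0.099]
force: [0.6, -0.2, -0.5]
grip_width: 0.0378
```

```bash
python3 - <<'E'
from fit import *
w=wristcam();o=get_obs()
print(o["time_s"],o["ee_pos"],o["eef_rot"],o["force"],o["moment"],o["grip_width"])
crop(w,0,0,512,384,1.5,"w8.png")
s=camera("scene");crop(s,105,150,265,300,5,"s8.png")
E
```

```text
[ 0.5569 -0.2159  0.3521] [[-1.3, 0.2], [0.1, -1.2], [-0.4, -1.8], [0.3, -0.6], [-0.8, -0.7], [-0.1, -0.6], [-0.1, -1.0], [-1.6, -1.1]]
[ 0.4035  0.2475 -0.1699] [[0.1, -0.3], [-0.2, -0.1], [-0.0, 0.2], [-0.8, -0.4], [0.2, -0.2], [0.1, -1.1], [-0.6, 0.6], [-1.3, -0.5]]
post col base obs
15.075 [ 0.66140508 -0.11190929  0.11624041] [-1.57078148e+00 -2.52010954e-05  9.93939336e-02] [-0.14594188  0.32371882  0.10732873] [ 0.07120278 -0.1167161  -0.02004458] 0.03794862514642221
```

View pics/w8.png

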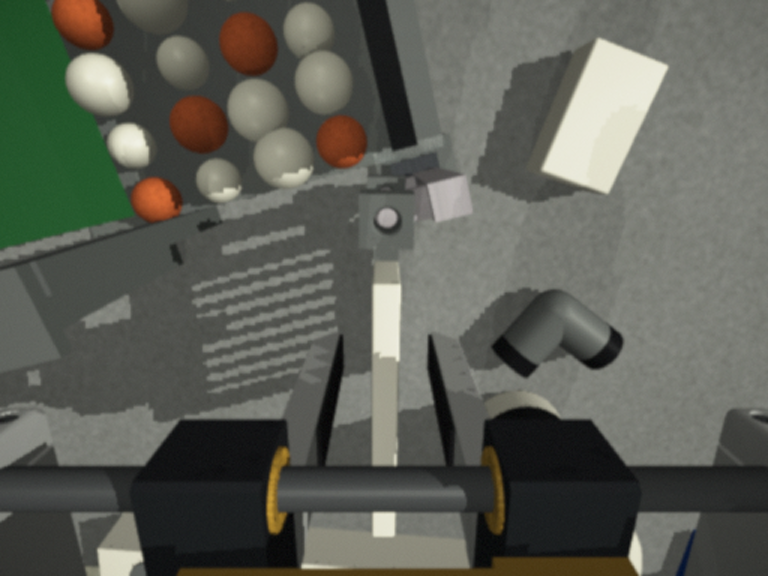

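View pics/s8.png

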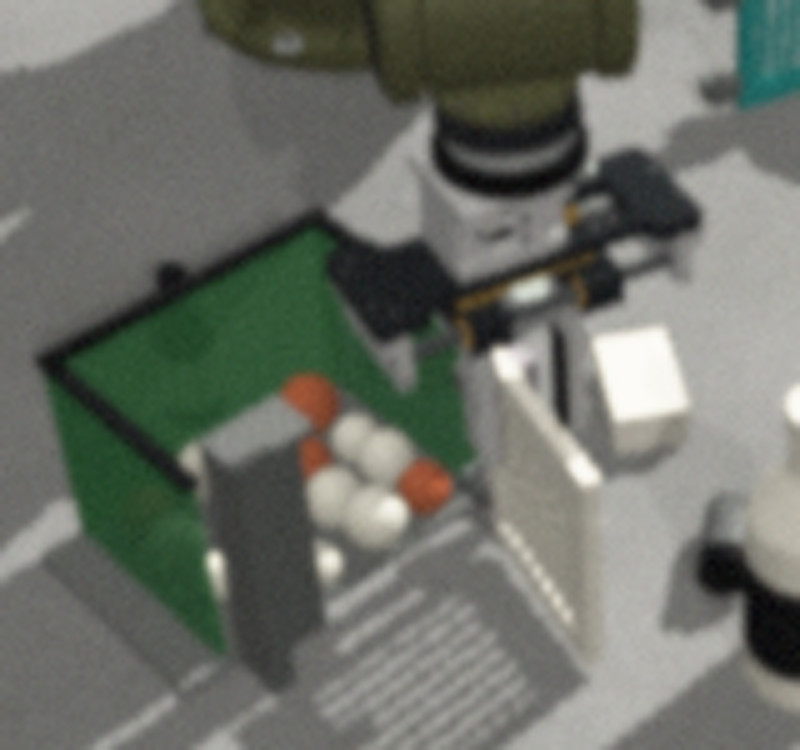

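```bash
python3 - <<'E'
from plan import *
A=np.array([.6008,-.1175])
def fp(phi,r,s): return A+r*np.array([np.cos(phi),np.sin(phi)])+s*np.array([-np.sin(phi),np.cos(phi)])
p=fp(.1,.09,.045)
o=get_obs();s=[np.array([.6614,-.1119,.1712]),o["eef_rot"]]
plan([*p,.175],.1,vmax=30,start=s)
E
```

```text
2 rows
[[14.6,-1.9,22.7,-0.0,-0.0,0.0],[14.5,-1.9,22.8,-0.0,-0.0,0.0]]
end [ 0.6858 -0.0637  0.175 ] [-1.5707 -0.      0.0993]
```

step_arm:
  targets:
    - [0,-5,0,0,0,0]
    - [0,-15,0,0,0,0]
    - [0,-20,0,0,0,0]
    - [0,-15,0,0,0,0]
    - [0,0,0,0,0,0]

```text
time_s: 15.75
ee_pos: [0.6619, -0.112, 0.173]
eef_rot: [-1.572, -0.002, 0.099]
force: [-0.4, -0.2, -0.3]
grip_width: 0.0375
```

step_arm:
  targets:
    - [14.6,-2,22.7,0,0,0]
    - [14.5,-2,22.8,0,0,0]
    - [0,0,0,0,0,0]
    - [0,0,0,0,0,0]
    - [0,0,0,0,0,0]
    - [0,0,0,0,0,0]
  gripper: -1

```text
time_s: 16.5
ee_pos: [0.6857, -0.0644, 0.1753]
eef_rot: [-1.571, -0.0, 0.099]
force: [0.1, 0.2, 0.4]
grip_width: 0.0003
```

```bash
python3 - <<'E'
from fit import *
w=wristcam();o=get_obs()
print(o["time_s"],o["ee_pos"],o["eef_rot"],o["force"],o["moment"],o["grip_width"])
crop(w,0,0,512,384,1.5,"w9.png")
E
```

```text
[ 0.5569 -0.2159  0.3521] [[-1.3, 0.2], [0.1, -1.2], [-0.4, -1.8], [0.3, -0.6], [-0.8, -0.7], [-0.1, -0.6], [-0.1, -1.0], [-1.6, -1.1]]
[ 0.4035  0.2475 -0.1699] [[0.1, -0.3], [-0.2, -0.1], [-0.0, 0.2], [-0.8, -0.4], [0.2, -0.2], [0.1, -1.1], [-0.6, 0.6], [-1.3, -0.5]]
post col base obs
16.55 [ 0.68569601 -0.06424325  0.17528053] [-1.57078978e+00 -3.36257505e-06  9.87937861e-02] [-0.32069518  0.00723311 -0.04268994] [ 0.01617968 -0.12755801 -0.03142644] 0.0007129063179023776
```

View pics/w9.png

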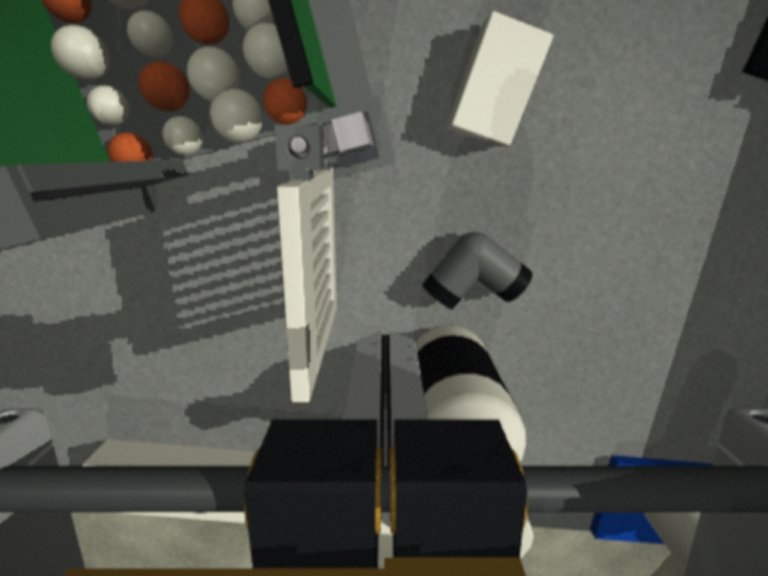

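step_arm:
  targets:
    - [0,20,0,0,0,0]
    - [0,25,0,0,0,0]
    - [0,17,0,0,0,0]
    - [0,0,0,0,0,0]
    - [0,0,-8,0,0,0]
    - [0,0,-8,0,0,0]
    - [0,0,-6,0,0,0]
    - [0,0,-5,0,0,0]
    - [0,0,0,0,0,0]

```text
time_s: 17.68
ee_pos: [0.6885, -0.091, 0.1133]
eef_rot: [-1.571, 0.0, 0.099]
force: [-0.3, -0.6, 0.0]
grip_width: 0.0002
```

step_arm:
  targets:
    - [1.2,0,-7.9,0,5,0]
    - [1.2,0,-7.9,0,5,0]
    - [1.2,0,-7.9,0,5,0]
    - [1.2,0,-7.9,0,5,0]
    - [1.2,0,-7.9,0,5,0]
    - [1.2,0,-7.9,0,5,0]
    - [1.2,0,-7.9,0,5,0]
    - [0,0,0,0,0,0]

```text
time_s: 18.68
ee_pos: [0.6878, -0.1459, 0.1133]
eef_rot: [-1.571, -0.0, -0.511]
force: [-0.2, 0.8, 1.0]
grip_width: 0.0004
```

```bash
python3 - <<'E'
from fit import *
w=wristcam();o=get_obs()
print(o["time_s"],o["ee_pos"],o["eef_rot"],o["force"],o["moment"],o["grip_width"],o["qpos"])
crop(w,0,0,512,384,1.5,"w10.png")
s=camera("scene");crop(s,105,150,265,300,5,"s10.png")
E
```

```text
[ 0.5569 -0.2159  0.3521] [[-1.3, 0.2], [0.1, -1.2], [-0.4, -1.8], [0.3, -0.6], [-0.8, -0.7], [-0.1, -0.6], [-0.1, -1.0], [-1.6, -1.1]]
[ 0.4035  0.2475 -0.1699] [[0.1, -0.3], [-0.2, -0.1], [-0.0, 0.2], [-0.8, -0.4], [0.2, -0.2], [0.1, -1.1], [-0.6, 0.6], [-1.3, -0.5]]
post col base obs
18.725 [ 0.68789066 -0.14553922  0.11326124] [-1.57074161e+00  4.44879640e-05 -5.09641305e-01] [-0.57189705  0.77587812  0.0418599 ] [ 0.02428574 -0.13220623 -0.03502829] 0.0005953595968488958 [-2.60600503e-01  7.22664156e-01  1.11027672e+00  6.62616827e-05
  1.30868140e+00 -1.32177270e+00]
```

View pics/w10.png

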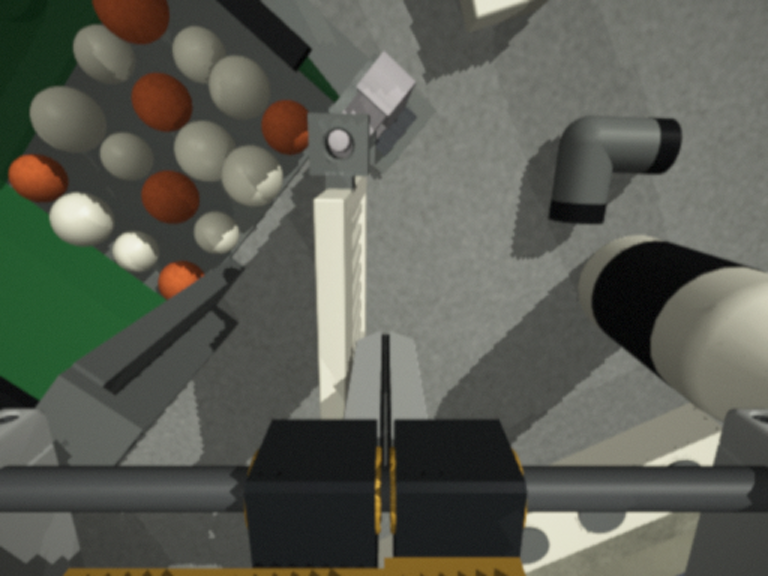

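View pics/s10.png

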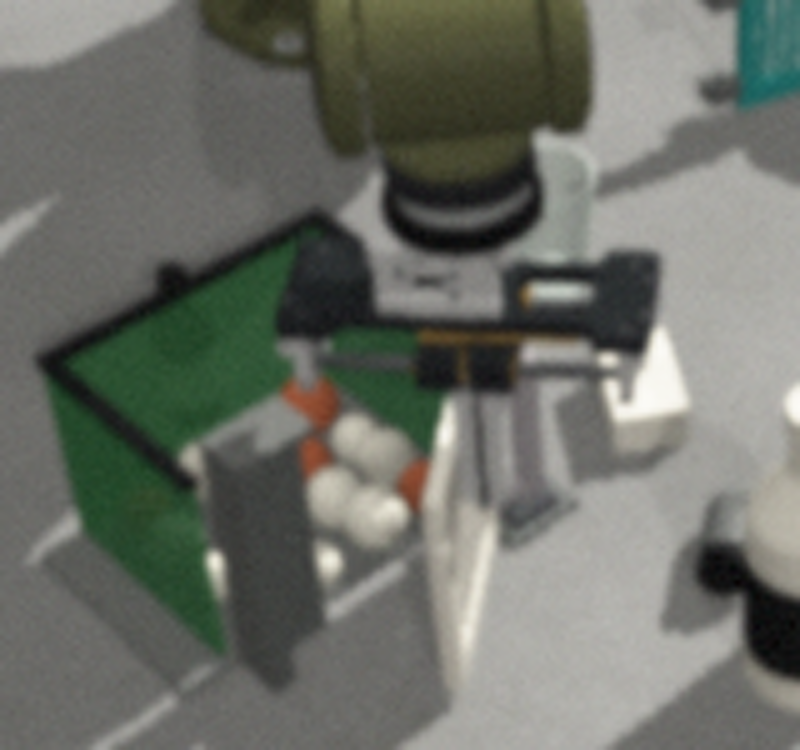

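step_arm:
  targets:
    - [1.2,0,-7.9,0,5,0]
    - [1.2,0,-7.9,0,5,0]
    - [1.2,0,-7.9,0,5,0]
    - [1.2,0,-7.9,0,5,0]
    - [1.2,0,-7.9,0,5,0]
    - [1.2,0,-7.9,0,5,0]
    - [0,0,0,0,0,0]

```text
time_s: 19.65
ee_pos: [0.6619, -0.1853, 0.1134]
eef_rot: [-1.571, -0.0, -1.033]
force: [-0.0, 0.2, 0.3]
grip_width: 0.0007
```

```bash
python3 - <<'E'
from fit import *
w=wristcam();o=get_obs()
print(o["time_s"],o["ee_pos"],o["eef_rot"],o["force"],o["moment"],o["grip_width"],o["qpos"])
crop(w,0,0,512,384,1.5,"w11.png")
E
```

```text
[ 0.5569 -0.2159  0.3521] [[-1.3, 0.2], [0.1, -1.2], [-0.4, -1.8], [0.3, -0.6], [-0.8, -0.7], [-0.1, -0.6], [-0.1, -1.0], [-1.6, -1.1]]
[ 0.4035  0.2475 -0.1699] [[0.1, -0.3], [-0.2, -0.1], [-0.0, 0.2], [-0.8, -0.4], [0.2, -0.2], [0.1, -1.1], [-0.6, 0.6], [-1.3, -0.5]]
post col base obs
19.7 [ 0.66206207 -0.18508821  0.11335172] [-1.57066553e+00  1.23779926e-05 -1.03213499e+00] [ 0.08225406  0.39995434 -0.76316461] [-0.0093566  -0.10816105 -0.02577538] 0.00022749122725563905 [-3.25911667e-01  6.85873859e-01  1.17092534e+00  1.12100799e-04
  1.28471799e+00 -8.64604628e-01]
```

View pics/w11.png

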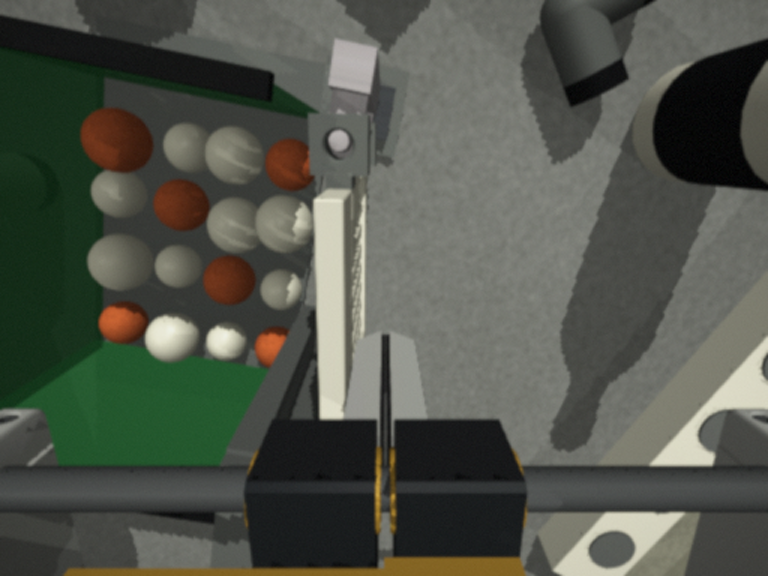

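step_arm:
  targets:
    - [0.5,0,-3.1,0,2,0]
    - [0.5,0,-3.1,0,2,0]
    - [0.5,0,-3.1,0,2,0]
    - [0.5,0,-3.1,0,2,0]
    - [0,0,0,0,0,0]

```text
time_s: 20.32
ee_pos: [0.6517, -0.1931, 0.1133]
eef_rot: [-1.571, -0.0, -1.176]
force: [-0.0, 0.3, -0.4]
grip_width: 0.0006
```

step_arm:
  targets:
    - [0.2,0,-1.2,0,0.8,0]
    - [0.2,0,-1.2,0,0.8,0]
    - [0,0,0,0,0,0]

```text
time_s: 20.7
ee_pos: [0.6498, -0.1942, 0.1133]
eef_rot: [-1.571, 0.0, -1.203]
force: [-0.4, -0.1, -0.4]
grip_width: 0.0005
```

step_arm:
  targets:
    - [0.1,0,-0.8,0,0.5,0]
    - [0,0,0,0,0,0]

```text
time_s: 20.95
ee_pos: [0.6491, -0.1946, 0.1132]
eef_rot: [-1.571, 0.0, -1.212]
force: [-0.2, 0.8, -0.5]
grip_width: 0.0003
```

step_arm:
  targets:
    - [0,0,-0.7,0,0.4,0]
    - [0,0,-0.7,0,0,0]
    - [0,0,0,0,0,0]

```text
time_s: 21.32
ee_pos: [0.6478, -0.1951, 0.1133]
eef_rot: [-1.571, 0.0, -1.218]
force: [-0.7, -0.7, 0.2]
grip_width: 0.0005
```

```bash
python3 - <<'E'
from fit import *
w=wristcam();o=get_obs()
print(o["time_s"],o["ee_pos"],o["eef_rot"],o["force"],o["moment"],o["grip_width"])
crop(w,150,60,350,300,3,"w12.png")
s=camera("scene");crop(s,105,150,265,300,5,"s12.png")
E
```

```text
[ 0.5569 -0.2159  0.3521] [[-1.3, 0.2], [0.1, -1.2], [-0.4, -1.8], [0.3, -0.6], [-0.8, -0.7], [-0.1, -0.6], [-0.1, -1.0], [-1.6, -1.1]]
[ 0.4035  0.2475 -0.1699] [[0.1, -0.3], [-0.2, -0.1], [-0.0, 0.2], [-0.8, -0.4], [0.2, -0.2], [0.1, -1.1], [-0.6, 0.6], [-1.3, -0.5]]
post col base obs
21.375 [ 0.64778081 -0.1950791   0.11323646] [-1.57081266e+00  3.71840886e-05 -1.21832062e+00] [ 0.5228342  -0.19075756  0.480306  ] [-0.01385934 -0.138532    0.0164716 ] 0.0002541518548025176
```

View pics/w12.png

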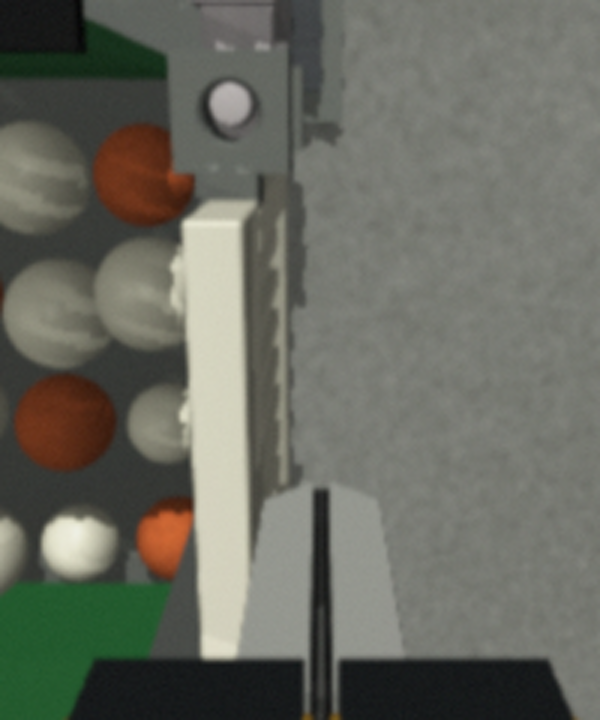

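View pics/s12.png

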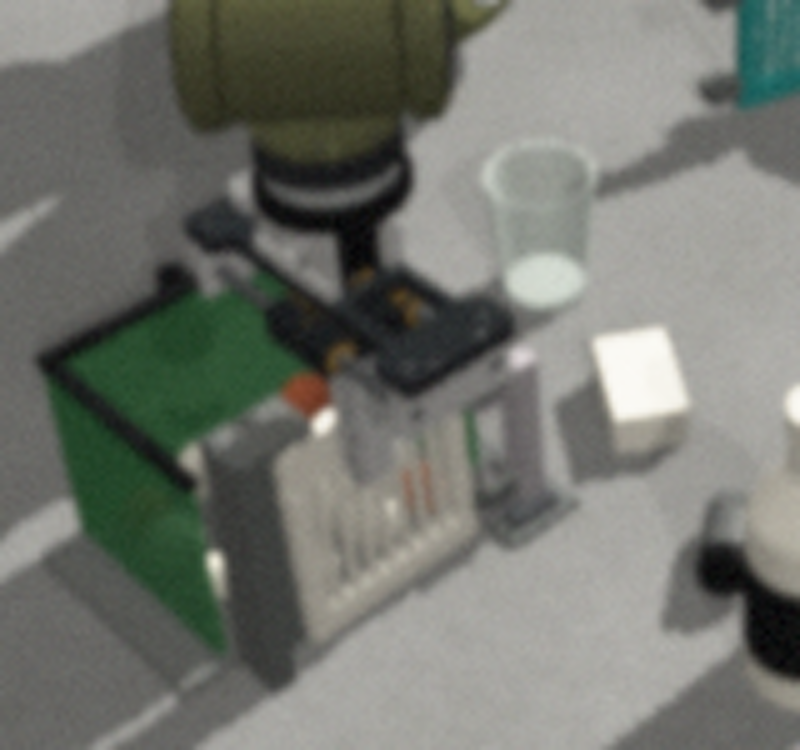

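step_arm:
  targets:
    - [0,0,-0.7,0,0,0]
    - [0,0,-0.7,0,0,0]
    - [0,0,0,0,0,0]

```text
time_s: 21.8
ee_pos: [0.6464, -0.1956, 0.1133]
eef_rot: [-1.571, -0.0, -1.218]
force: [0.3, 0.0, -0.2]
grip_width: 0.0004
```

step_arm:
  targets:
    - [0,0,-0.7,0,0,0]
    - [0,0,0,0,0,0]

```text
time_s: 22.05
ee_pos: [0.646, -0.1956, 0.1132]
eef_rot: [-1.57, 0.0, -1.218]
force: [4.0, 1.6, -1.8]
grip_width: 0.0002
```

step_arm:
  targets:
    - [0,0,-0.7,0,0,0]
    - [0,0,0,0,0,0]

```text
time_s: 22.3
ee_pos: [0.6459, -0.1956, 0.1133]
eef_rot: [-1.569, -0.0, -1.218]
force: [7.6, 3.6, -2.1]
grip_width: 0.0002
```

step_arm:
  targets:
    - [0,0,0,0,0,0]
    - [0,0,0,0,0,0]
    - [0,0,0.5,0,0,0]
    - [0,0,0.5,0,0,0]
    - [0,0,0.5,0,0,0]
    - [0,0,1,0,0,0]
    - [0,0,2,0,0,0]
    - [0,0,5,0,0,0]
    - [0,0,10,0,0,0]
    - [0,0,15,0,0,0]
    - [0,0,10,0,0,0]
    - [0,0,0,0,0,0]

```text
time_s: 23.8
ee_pos: [0.6874, -0.1802, 0.1129]
eef_rot: [-1.571, 0.0, -1.218]
force: [0.2, -0.3, -0.1]
grip_width: 0.0006
```

```bash
python3 - <<'E'
from fit import *
w=wristcam();o=get_obs();pickle.dump(w,open("w13.pkl","wb"))
print(o["time_s"],o["ee_pos"],o["eef_rot"],o["force"],o["moment"],o["grip_width"])
crop(w,0,0,512,384,1.5,"w13.png")
s=camera("scene");crop(s,105,150,265,300,5,"s13.png")
E
```

```text
[ 0.5569 -0.2159  0.3521] [[-1.3, 0.2], [0.1, -1.2], [-0.4, -1.8], [0.3, -0.6], [-0.8, -0.7], [-0.1, -0.6], [-0.1, -1.0], [-1.6, -1.1]]
[ 0.4035  0.2475 -0.1699] [[0.1, -0.3], [-0.2, -0.1], [-0.0, 0.2], [-0.8, -0.4], [0.2, -0.2], [0.1, -1.1], [-0.6, 0.6], [-1.3, -0.5]]
post col base obs
23.85 [ 0.68697661 -0.1805157   0.11290617] [-1.57112771e+00  2.37079191e-04 -1.21803924e+00] [-0.84295267 -0.20920517  0.91495694] [-0.02522846 -0.08408582 -0.0179379 ] 0.0004402518685862011
```

View pics/w13.png

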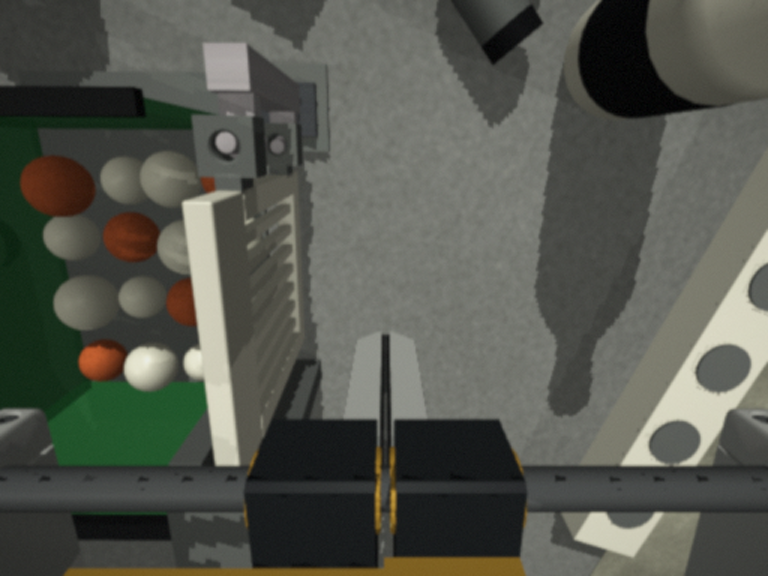

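View pics/s13.png

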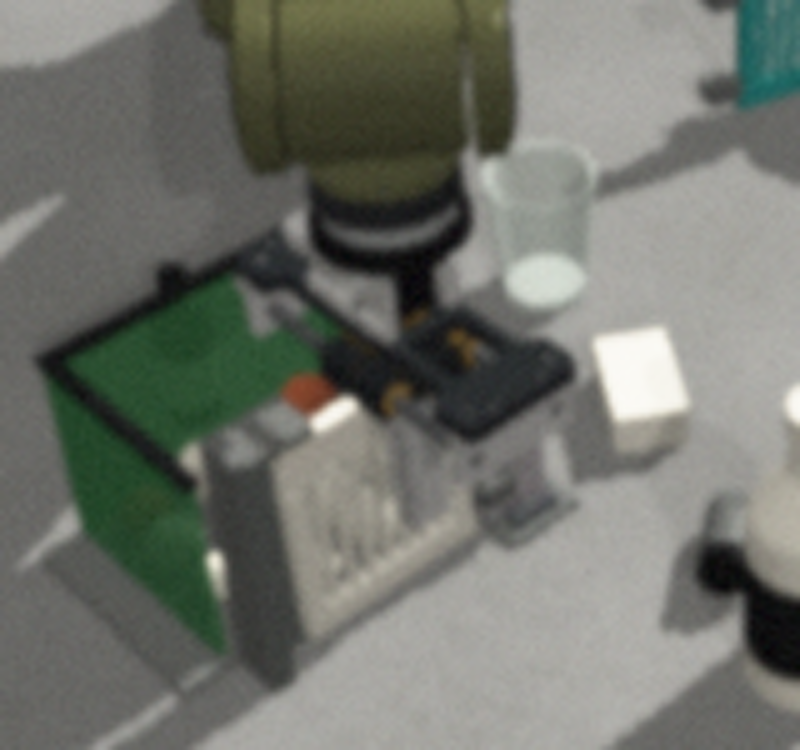

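```bash
python3 - <<'E'
from fit import *
w=pickle.load(open("w13.pkl","rb"))
g=cv2.GaussianBlur(cv2.cvtColor(w["pixels"],cv2.COLOR_RGB2GRAY),(0,0),1).astype(float)
pts=[]
for r in range(145,300,3):
    seg=np.diff(g[r,118:150]);
    k=np.argmax(seg)
    pts.append(atz(w,(118+k+.5,r),.152)[:2])
pts=np.array(pts)
a=-box[2]
rel=pts-box[:2];B=np.c_[np.cos(a)*rel[:,0]-np.sin(a)*rel[:,1],np.sin(a)*rel[:,0]+np.cos(a)*rel[:,1]]
print(np.round(B[::4]*1e3,1))
m=B[:,1]<.06
p=np.polyfit(B[m,1],B[m,0],1);r=B[:,0]-np.polyval(p,B[:,1]);k=abs(r)<.001;p=np.polyfit(B[k,1],B[k,0],1)
print("inner face x at y=-55,-35:",np.polyval(p,[-.055,-.035,.06])*1e3, "angle deg",np.degrees(np.arctan(p[0])))
crop(w,60,90,260,340,3,"w13c.png")
E
```

```text
[ 0.5569 -0.2159  0.3521] [[-1.3, 0.2], [0.1, -1.2], [-0.4, -1.8], [0.3, -0.6], [-0.8, -0.7], [-0.1, -0.6], [-0.1, -1.0], [-1.6, -1.1]]
[ 0.4035  0.2475 -0.1699] [[0.1, -0.3], [-0.2, -0.1], [-0.0, 0.2], [-0.8, -0.4], [0.2, -0.2], [0.1, -1.1], [-0.6, 0.6], [-1.3, -0.5]]
post col base obs
[[ 71.   53.8]
 [ 70.7  48. ]
 [ 70.9  42.1]
 [ 70.6  36. ]
 [ 70.8  29.8]
 [ 70.5  23.5]
 [ 70.7  16.9]
 [ 70.4  10.2]
 [ 64.3   3.4]
 [ 70.3  -3.7]
 [ 70.5 -11. ]
 [ 70.2 -18.4]
 [ 70.4 -26.1]]
inner face x at y=-55,-35: [69.79963462 69.9959135  70.92823817] angle deg 0.5622795145789298
```

View pics/w13c.png

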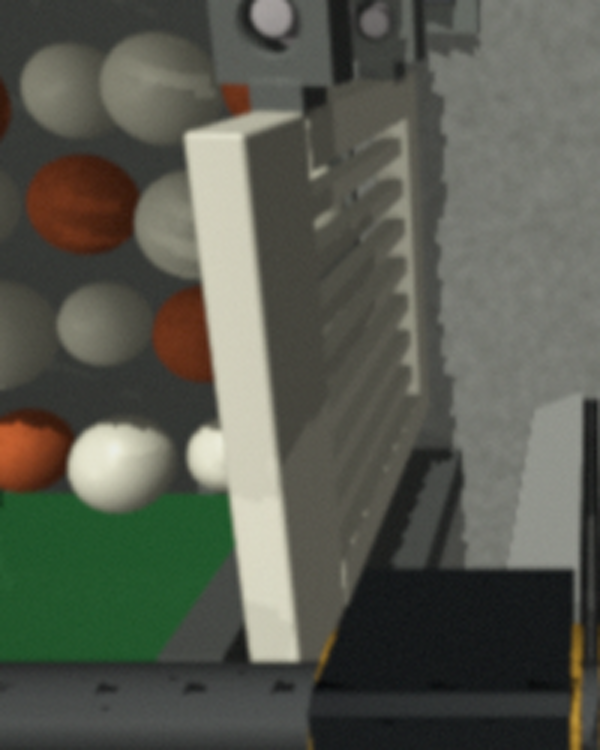

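step_arm:
  targets:
    - [0,0,-12,0,0,0]
    - [0,0,-14,0,0,0]
    - [0,0,-8,0,0,0]
    - [0,0,-4,0,0,0]
    - [0,0,-2,0,0,0]
    - [0,0,-1,0,0,0]
    - [0,0,-1,0,0,0]
    - [0,0,-1,0,0,0]
    - [0,0,-0.8,0,0,0]
    - [0,0,0,0,0,0]

```text
time_s: 25.15
ee_pos: [0.646, -0.1956, 0.1132]
eef_rot: [-1.57, -0.0, -1.218]
force: [3.1, 0.6, -1.1]
grip_width: 0.0006
```

```bash
cat > face.py <<'E'
from fit import *
def face(w,name):
    o=get_obs();print(o["time_s"],o["ee_pos"],o["force"])
    g=cv2.GaussianBlur(cv2.cvtColor(w["pixels"],cv2.COLOR_RGB2GRAY),(0,0),1).astype(float)
    p0=None;a=-box[2]
    B=[]
    for yy in np.arange(-.02,.05,.002):
        q=pose(box,(.0705,yy,.152));px=proj(w,q)[0];r=int(round(px[1]));x=int(round(px[0]))
        seg=np.diff(g[r,x-7:x+8]);k=int(np.argmax(seg))
        if 0<k<len(seg)-1:
            d=(seg[k-1]-seg[k+1])/(2*(seg[k-1]-2*seg[k]+seg[k+1]))
        else: d=0
        P=atz(w,(x-7+k+.5+d,r),.152)[:2]-box[:2]
        B.append([np.cos(a)*P[0]-np.sin(a)*P[1],np.sin(a)*P[0]+np.cos(a)*P[1]])
    B=np.array(B);k=abs(B[:,0]-np.median(B[:,0]))<.003
    for _ in range(4):
        p=np.polyfit(B[k,1],B[k,0],1);r=B[:,0]-np.polyval(p,B[:,1]);k=abs(r)<max(.0003,2*np.median(abs(r)))
    print("x@y=-55,0,55",np.round(np.polyval(p,[-.055,0,.055])*1e3,2),k.sum())
    crop(w,0,0,512,384,1.5,name)
E
python3 - <<'E'
from face import *
face(pickle.load(open("w13.pkl","rb")),"x.png")
w=wristcam();pickle.dump(w,open("w14.pkl","wb"));face(w,"w14.png")
E
```

```text
[ 0.5569 -0.2159  0.3521] [[-1.3, 0.2], [0.1, -1.2], [-0.4, -1.8], [0.3, -0.6], [-0.8, -0.7], [-0.1, -0.6], [-0.1, -1.0], [-1.6, -1.1]]
[ 0.4035  0.2475 -0.1699] [[0.1, -0.3], [-0.2, -0.1], [-0.0, 0.2], [-0.8, -0.4], [0.2, -0.2], [0.1, -1.1], [-0.6, 0.6], [-1.3, -0.5]]
post col base obs
25.15 [ 0.64604754 -0.19562318  0.11319266] [ 3.08777374  0.63936101 -1.14000815]
x@y=-55,0,55 [70.04 70.43 70.83] 29
25.2 [ 0.64606114 -0.19560727  0.11324104] [ 3.83387897  0.97153362 -1.60368258]
x@y=-55,0,55 [68.33 69.   69.67] 31
```

step_arm:
  targets:
    - [0,0,0,0,0,0]
    - [0,0,0,0,0,0]
    - [0,0,0.2,0,0,0]
    - [0,0,0.2,0,0,0]
    - [0,0,0.2,0,0,0]
    - [0,0,0.2,0,0,0]
    - [0,0,0.2,0,0,0]
    - [0,0,0.2,0,0,0]
    - [0,0,0.2,0,0,0]
    - [0,0,0.3,0,0,0]
    - [0,0,0.5,0,0,0]
    - [0,0,0.8,0,0,0]

```text
time_s: 26.7
ee_pos: [0.6487, -0.1947, 0.1133]
eef_rot: [-1.571, 0.0, -1.218]
force: [0.4, 0.1, -0.6]
grip_width: 0.0002
```

step_arm:
  targets:
    - [0,0,2,0,0,0]
    - [0,0,0,0,0,0]
    - [0,0,0,0,0,0]

```text
time_s: 27.08
ee_pos: [0.6505, -0.1941, 0.1132]
eef_rot: [-1.571, 0.0, -1.218]
force: [0.1, 0.3, 1.2]
grip_width: 0.0009
```

```bash
python3 - <<'E'
from face import *
w=wristcam();pickle.dump(w,open("w15.pkl","wb"));face(w,"w15.png")
E
```

```text
[ 0.5569 -0.2159  0.3521] [[-1.3, 0.2], [0.1, -1.2], [-0.4, -1.8], [0.3, -0.6], [-0.8, -0.7], [-0.1, -0.6], [-0.1, -1.0], [-1.6, -1.1]]
[ 0.4035  0.2475 -0.1699] [[0.1, -0.3], [-0.2, -0.1], [-0.0, 0.2], [-0.8, -0.4], [0.2, -0.2], [0.1, -1.1], [-0.6, 0.6], [-1.3, -0.5]]
post col base obs
27.125 [ 0.65050594 -0.19407087  0.11321885] [-0.41583312  0.3265146  -0.06910551]
x@y=-55,0,55 [68.57 69.42 70.26] 35
```

View pics/w15.png

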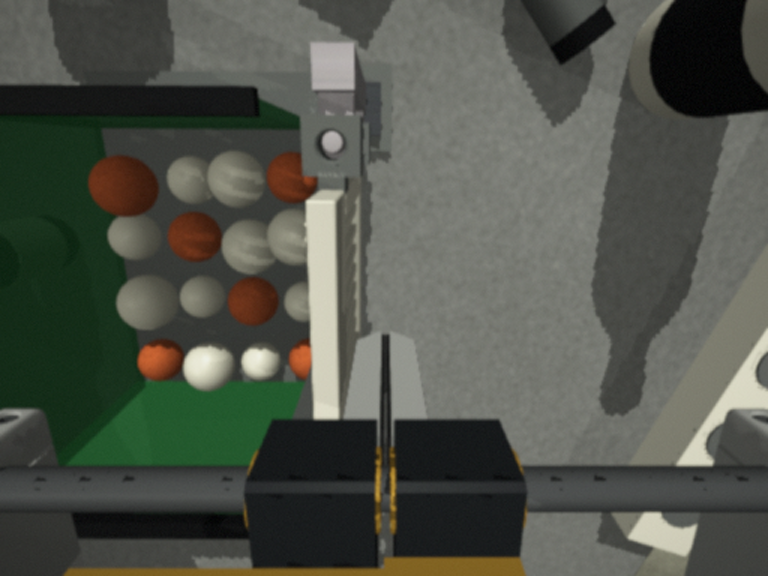

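step_arm:
  targets:
    - [0,0,5,0,0,0]
    - [0,0,12,0,0,0]
    - [0,0,18,0,0,0]
    - [0,-10,10,0,0,0]
    - [0,-30,0,0,0,0]
    - [0,-40,0,0,0,0]
    - [0,-40,0,0,0,0]
    - [0,-20,30,0,0,0]
    - [0,-10,20,0,0,0]
    - [0,0,0,0,0,0]
    - [0,0,0,0,0,0]

```text
time_s: 28.5
ee_pos: [0.7394, -0.1613, 0.2623]
eef_rot: [-1.572, 0.001, -1.218]
force: [0.2, -0.1, 0.1]
grip_width: 0.0002
```

```bash
python3 - <<'E'
from fit import *
o=get_obs();print(o["time_s"],o["ee_pos"],o["force"])
w=wristcam();crop(w,0,0,512,384,1.5,"w16.png")
s=camera("scene");crop(s,105,120,345,300,3.3,"s16.png")
t=camera("top");crop(t,140,60,440,260,2.6,"t16.png")
E
```

```text
[ 0.5569 -0.2159  0.3521] [[-1.3, 0.2], [0.1, -1.2], [-0.4, -1.8], [0.3, -0.6], [-0.8, -0.7], [-0.1, -0.6], [-0.1, -1.0], [-1.6, -1.1]]
[ 0.4035  0.2475 -0.1699] [[0.1, -0.3], [-0.2, -0.1], [-0.0, 0.2], [-0.8, -0.4], [0.2, -0.2], [0.1, -1.1], [-0.6, 0.6], [-1.3, -0.5]]
post col base obs
28.5 [ 0.73938372 -0.16134349  0.26225209] [ 0.21263324 -0.06974068  0.11621879]
```

View pics/w16.png

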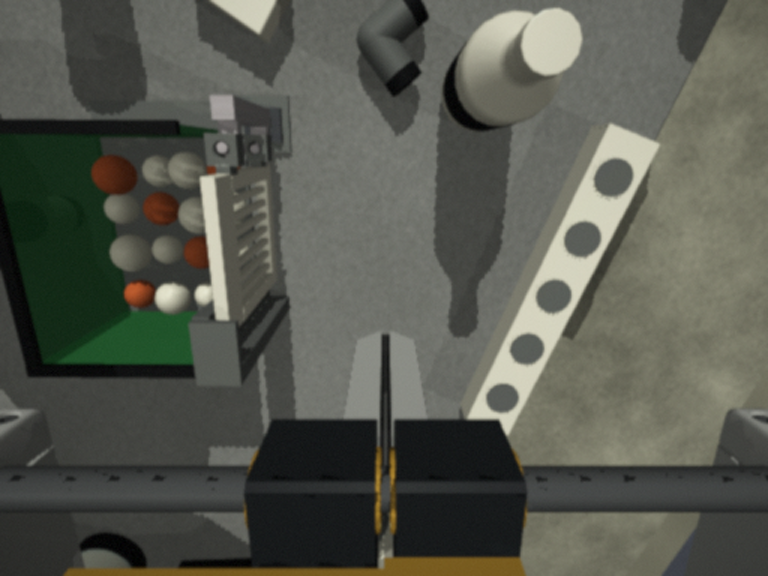

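View pics/s16.png

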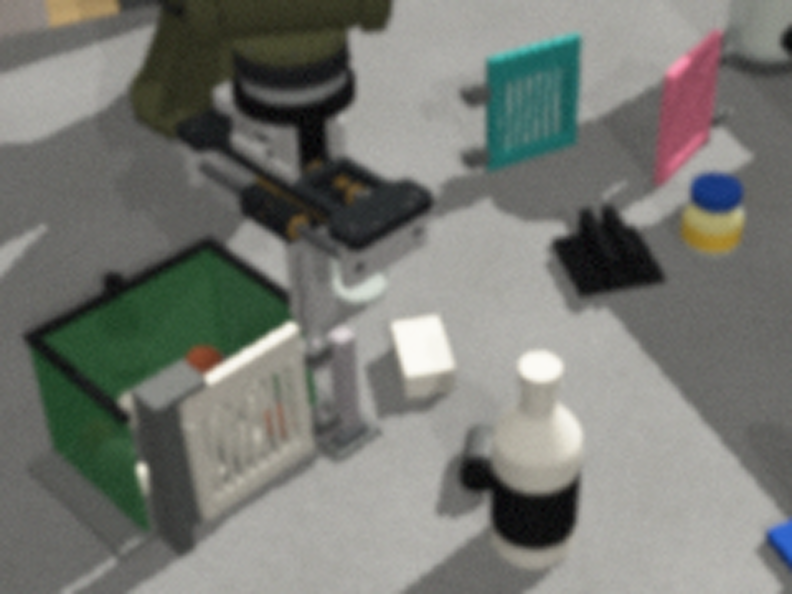

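View pics/t16.png

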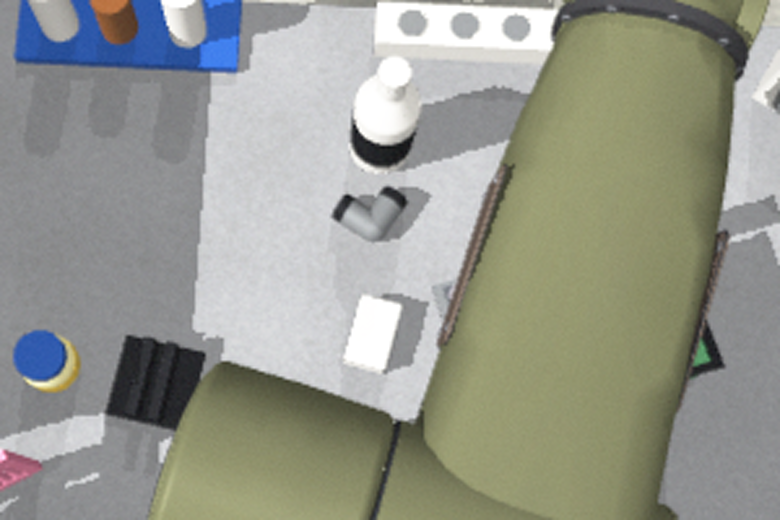

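The gate is hung with both pins showing in their sockets, and it lies shut under the keeper. The bystanders are where they were and the robot is clear, so I'm handing in.

```bash
python3 -c "
from station import job
print(job.hand_in())"
```

```text
the job is handed in; nothing more can be done
None
```

The white gate is hung on both pins, swung shut against its stop under the keeper, and the job is handed in at about 28.5 s of the 72 s allowed.

**What I did:** I measured the pin with the wrist camera. The post sat about 2 mm off nominal along box y. I lifted the gate straight out of the rack and brought it in from the front, about 75° open. I aligned it by sighting the upper pin through its socket hole, then lowered it in steps of 1.2 mm or less. No extra force showed until it came to rest at the expected height, where I read about 3 N. I then let go and pushed the outer face shut with closed fingers, stopping when the push reached about 8 N.

**Last checks:**
- **Seating:** both pins showed in their sockets, and the gate lay shut with its tip under the keeper.
- **Spring-back:** after the first push, the pictures suggested the gate had come back about 0.5 mm. I pressed it once more at about 3–4 N and backed off very slowly. The inner face then read within about 0.3 mm of its pressed position at the stop.
- **Limits of that reading:** the measured face position varied by 1 to 2 mm between camera positions. I therefore trust the comparison between similar views, not the absolute figure.
- **Surroundings:** the bystanders I could see looked unmoved. The top camera's view of the box and dropper was blocked by the arm. The cup was partly hidden in the last pictures but stood in place in the earlier ones. The robot was touching nothing, with about 0 N at the wrist.

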